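# Probe the three phase heads in order

## Task

Take the yellow test probe out of its stand and, with its tip, slide the red switch in the recessed slot of the grey tester away from the open part of the slot, all the way to the other end. Then, with the probe held square to each sloping face, press its tip onto the brass spring contact of the red head, then the yellow head, then the blue head, pushing each contact in a few millimetres for about half a second. Put the probe back in its stand, upright with its collar resting on the rim, and leave everything else on the desk undisturbed and the switch where you slid it; the fingers themselves must not touch the heads or the tester.

Things in the scene. Friction and masses are not known exactly. Their poses are not given: they have to be found in the camera images.
- probe_grip (a point): Loose test probe, 155 mm long, 0.12 kg, tip down in its stand: steel pin 74 mm long, black collar 48 x 48 x 6 mm, then yellow square handle 26 x 26 x 75 mm with flat sides. This point: on the axis in the handle, 122 mm above the tip, 42 mm above the collar, 33 mm below the handle's top. z runs from tip to handle top (up in the stand); x and y are square to the handle's sides.
- probe_tip (a point): The rounded end of the probe's straight steel pin (8 mm in diameter), on its axis; same axes as probe_grip.
- probe_collar (a point): Centre of the underside of the probe's collar, 74 mm above the tip along the probe; it rests on the stand's rim.
- stand_top (a point): Fixed blue steel stand, a square tube 46 x 46 mm outside with a 34 x 34 mm opening, 90 mm tall on an 80 x 80 mm foot. This point is the centre of the opening at the height of the rim; z up, x and y along the tube's sides.
- tester: Fixed grey tester box, 110 mm (x) by 140 mm (y), 60 mm tall; origin under its centre, on the desk. In its top there is a straight slot 18 mm wide (x), 56 mm long (y) and 14 mm deep, centred on the box.
- switch_top (a point): Centre of the top of the red slide switch, flush with the tester's top (60 mm above the desk); moves with the switch. 16 mm wide (x), 12 mm long (y), fills the slot's depth. Axes as the tester's; it slides to +y. At joint 0 its centre is 2 mm to +y of the slot's centre, leaving 24 mm of open slot on its -y side, where a tip can go in and push it to +y.
- switch (a joint): Slide of the switch in m: 0 to 0.004 at the start (off), 0.020 fully over at the +y end of the slot. Moves against about 1 N of friction and stays where it is left.
- head_red: Fixed terminal head with a red sloping face: foot 96 mm (x) by 70 mm (y), 89 mm tall overall; origin under the centre of its foot, on the desk. The face is 80 x 64 mm, and its normal leans 35 degrees from vertical towards the head's own -x. That side is turned towards the right of the desk (-y), give or take 26 degrees.
- head_yellow: The same head with a yellow face.
- head_blue: The same head with a blue face.
- pad_red_top (a point): Centre of the flat top of the red head's brass spring contact, a disc 24 mm in diameter standing 14 mm out of the face when free, about 78 mm above the desk. Moves with the contact. z is the outward normal of the sloping face (35 degrees from vertical); y is level; the contact is pressed in along -z.
- pad_yellow_top (a point): The same point on the yellow head.
- pad_blue_top (a point): The same point on the blue head.
- pad_red (a joint): How far the red head's contact is pressed in, m: 0 free, 0.010 fully in; a spring of about 1 N at the start and 5 N fully in returns it.
- pad_yellow (a joint): The same for the yellow head.
- pad_blue (a joint): The same for the blue head.
- cup: Bystander: loose orange plastic cup, 68 mm across, 85 mm tall; origin under its centre. Leave alone.
- die_a: Bystander: loose wooden die, 30 mm cube; origin under its centre. Leave alone.
- die_b: Bystander: the other wooden die, 30 mm. Leave alone.
- screwdriver: Bystander: loose screwdriver with a green handle, 190 mm long, lying on the desk. Leave alone.
- abacus: Bystander: loose blue plastic abacus, 170 x 220 x 22 mm, lying flat at the back; origin under its centre. Leave alone. Behind the task area there are also a flat fixed plywood clipboard (back right) and a fixed steel cabinet 220 mm tall (back left).
Things that resemble listed ones, but are neither listed nor needed, are in the scene too. There is more than one size of the part that bears probe_grip; the job needs the larger.

How it is judged:
By the outcome, as a careful person would: the job done as asked, in the order asked, and still so for the second after the job is handed in, with the robot touching nothing.
It also fails if it takes over 72 s, if anything falls off the work surface, if the arm or the gripper's body presses on something with over 40 N, if the wrist force passes 120 N, or if a joint passes its speed limit or range.

## Robot

A 6-joint arm with a two-finger parallel gripper is mounted at the origin on the work surface. World frame = base frame: x ahead of the robot, y to its left, z up, the work surface at z = 0. Lengths are in m, angles in rad, forces in N, time in s.
With the tool pointing down it reaches from about 0.375 to 0.75 m from the base axis. Payload 9 kg.
Tool frame: the origin (TCP) lies on the centre line of the jaws, within the pads' length; the fingertips stand 19 mm ahead of it and the grasp point (between the pads) is the TCP; z points along the fingers, y is the direction in which the jaws open and shut (so a half turn about z gives the same grasp; the last joint's range is limited). The gripper opens to 85 mm and grips with 20 to 120 N. Pads are 22 mm wide; open, the fingers measure 114 mm over their backs; the gripper's body (76 mm by 85 mm) begins 54 mm behind the grasp point. The pads swing forward as they close: fully open they stand 13 mm farther back than shut.
Start: joints at [0.893, 0.104, 0.097, 1.564, 0, 1.353], TCP at [0.266, 0.538, 0.25] pointing down, gripper open.
Joint ranges: [-2.99, 2.99], [-0.84, 1.86], [-1.1, 1.16], [-1.84, 2.11], [-1.51, 1.56], [-3.14, 3.14]. Speed limits (rad/s): [2.22, 2.22, 2.57, 3.14, 3.14, 3.14].

## Interface

Orientations are given as a unit quaternion [w, x, y, z].
In Python, from rig import ctrl, viewer gives the robot as it stands.
- The arm moves only by the tool play_rows, never from a script. Its argument "motion" is a list that holds one entry, the list of rows, each a list of 7 numbers: the shift along the world's x, y, z in m, then the turn, a rotation vector about the world's x, y, z in degrees, then the finger opening in m, from 0 to 0.0854. A call has 1 to 20 rows; each row is the pose to reach, as a shift and turn from the pose measured when the call began; what a row does not reach only later rows make up. A row lasts 1/8 s, in which the tool goes at most 62.5 mm and 10.7 degrees, less where a joint would pass 70% of its speed; a pose out of reach is approached as far as the arm can. A call with a gripper value outside its range is refused whole. The fingers move at their own pace and stop on an object; the grip force is fixed at half the most. Time passes only in rows, so rows that repeat a pose let the fingers close. It gives the time, the measured TCP pose, the force and the opening at its end, in the units of the state.
- ctrl.observe(): the state, without advancing time (a new reading comes with each control period).
- viewer.camera(name): name is "scene" or "top" or "wrist"; returns the picture (400x640x3 uint8, red, green, blue); there is no depth.
- viewer.calibration(name): a dict with "mtx" (3x3 intrinsics, pixels), "R" (3x3) and "t" (3): a world point X has camera coordinates R X + t. Camera axes: x right, y down, z forward; pixel columns grow to the right and rows downward; lengths in m; the calibration is good to about 2 mm. A picture is of the moment at which its call begins: read the wrist's pose just before it. calibration takes no time and is no camera call; for the wrist camera it gives the pose at the moment of the call.
- ctrl.hand_in(): hands the job in, once; it reports no verdict.
The state is a dict: "time_s": time; "joints": joint angles; "qvel": joint speeds; "tau": joint torques, N m; "ee_pos": TCP position; "ee_rot": TCP orientation; "ft_force": force on the tool from outside, world axes, zero at the start; "ft_torque": the same for the moment, N m; "opening": finger opening in m.
Only numpy, scipy, OpenCV 4.12 (cv2) and the standard library are available. Lean on these libraries where they do the work, as an engineer would, in place of code of your own. Each camera call takes 0.05 s, during which the arm holds its last target.

## Working session

There is one attempt and no reset: what is moved stays moved. The work goes in short steps, Python scripts to look and compute and a tool call to move; the robot and the scene stay as the last step left them, time stands still between calls to the robot, and variables do not carry over. Pictures are saved under pics/ and viewed, and the job is handed in when it is done.

Besides the shell and the picture viewer there is one more tool, called after ">>>" as name(argument=value, ...) on one line, values as JSON. play_rows: Moves the arm, as the interface text tells. Its arguments: {"type":"object","properties":{"motion":{"type":"array","items":{"type":"array","items":{"type":"array","items":{"type":"number"}}}}},"required":["motion"]}

```bash
ls; mkdir -p pics; python3 - <<'E'
from rig import ctrl, viewer
import cv2,numpy as np
print(ctrl.observe())
for n in ["scene","top","wrist"]:
    im=viewer.camera(n); cv2.imwrite(f"pics/{n}0.png",im[...,::-1]); print(n,viewer.calibration(n))
E
```

```text
pics
{'time_s': 0.0, 'joints': array([8.93296438e-01, 1.04674156e-01, 9.64663167e-02, 1.56393040e+00,
       2.01136653e-06, 1.35308913e+00]), 'qvel': array([ 6.08965161e-05, -1.99401235e-04, -5.70625076e-04, -1.87416430e-03,
        1.32172631e-03,  7.41953725e-04]), 'tau': array([-1.66686106e-03, -5.56929052e+01,  5.03649116e+01,  1.68511667e-02,
       -5.01023078e-04,  1.21308761e-05]), 'ee_pos': array([0.26604657, 0.53743369, 0.24953542]), 'ee_rot': array([-2.91301751e-04,  2.27876549e-01,  9.73689801e-01, -6.04425039e-04]), 'ft_force': array([-0.39033772,  0.45742263, -0.01292665]), 'ft_torque': array([ 0.02654423, -0.01499921, -0.02300115]), 'opening': 0.08548177347785699}
scene {'mtx': array([[425.96298349,   0.        , 314.28887449],
       [  0.        , 425.96298349, 204.3178709 ],
       [  0.        ,   0.        ,   1.        ]]), 'R': array([[-0.12648869,  0.99191667, -0.01009636],
       [ 0.86118255,  0.10475485, -0.4973842 ],
       [-0.49230603, -0.07160829, -0.86747163]]), 't': array([ 0.08689428, -0.43056938,  1.38598767])}
top {'mtx': array([[504.88773159,   0.        , 316.21554088],
       [  0.        , 504.88773159, 195.19635227],
       [  0.        ,   0.        ,   1.        ]]), 'R': array([[-0.01054729, -0.99984956, -0.01376982],
       [-0.98487784,  0.01276885, -0.17277904],
       [ 0.17292887,  0.01173924, -0.98486435]]), 't': array([-0.00328557,  0.56378123,  1.35522233])}
wrist {'mtx': array([[327.47864664,   0.        , 320.74281387],
       [  0.        , 327.47864664, 196.3239323 ],
       [  0.        ,   0.        ,   1.        ]]), 'R': array([[ 0.44444335,  0.89580507, -0.00184105],
       [ 0.85753411, -0.42485954,  0.29005107],
       [ 0.25904703, -0.13049004, -0.9570094 ]]), 't': array([-0.59897261, -0.03610267,  0.37903104])}
```

View pics/scene0.png

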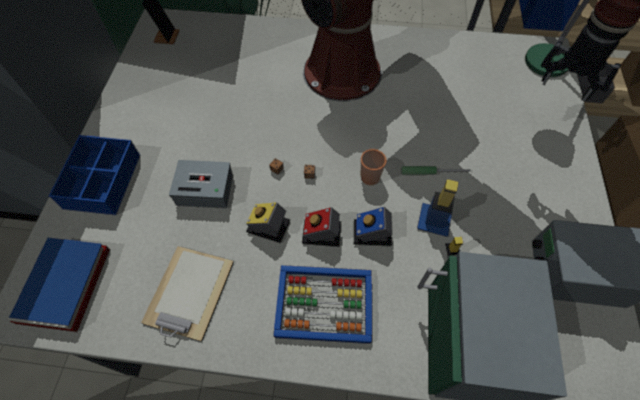

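View pics/top0.png

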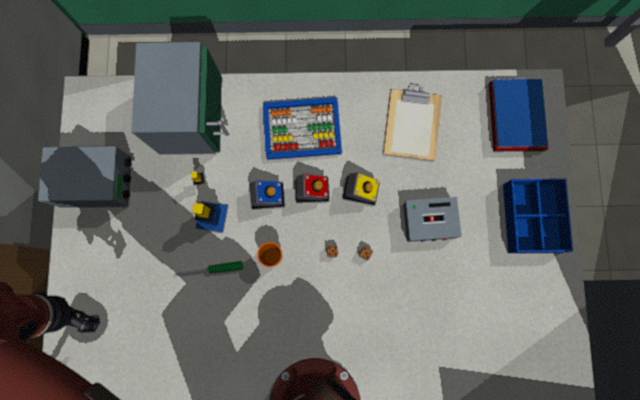

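View pics/wrist0.png

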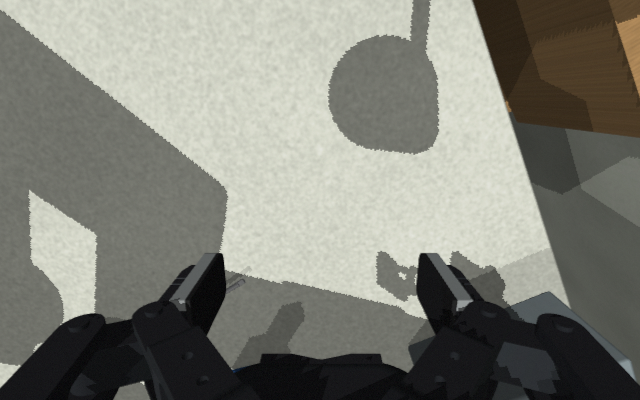

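The probe candidates are a larger yellow handle in the stand on the blue foot (top 203,210; scene 450,187) and a smaller yellow one next to it (top 197,177; scene 457,243). By the description I want the larger one in the blue stand. Next come close crops of it and of the other targets.

```bash
cat > h.py <<'E'
import cv2,numpy as np
from rig import ctrl,viewer
def ray(cal,px):
    K,R,t=cal["mtx"],np.array(cal["R"]),np.array(cal["t"])
    d=R.T@np.linalg.solve(K,np.array([px[0],px[1],1.])); return -R.T@t,d
def onz(cal,px,z):
    c,d=ray(cal,px); return c+d*(z-c[2])/d[2]
def proj(cal,X):
    X=np.atleast_2d(X)
    p=(cal["R"]@X.T).T+cal["t"]; q=(cal["mtx"]@p.T).T; return q[:,:2]/q[:,2:]
def tri(cs,ps):
    A=np.zeros((3,3));b=np.zeros(3)
    for c,p in zip(cs,ps):
        o,d=ray(c,p);d/=np.linalg.norm(d);M=np.eye(3)-np.outer(d,d);A+=M;b+=M@o
    return np.linalg.solve(A,b)
def crop(im,x0,y0,w,h,s,fn):
    cv2.imwrite(fn,cv2.resize(im[y0:y0+h,x0:x0+w],None,fx=s,fy=s,interpolation=cv2.INTER_NEAREST))
E
python3 - <<'E'
from h import *
t=cv2.imread("pics/top0.png");s=cv2.imread("pics/scene0.png")
a=cv2.resize(t[160:240,170:250],None,fx=5,fy=5,interpolation=0);b=cv2.resize(s[170:270,400:480],None,fx=4,fy=4,interpolation=0)
cv2.imwrite("pics/c1.png",np.hstack([a,b[:400]][0:1]+[cv2.resize(s[175:255,405:485],None,fx=5,fy=5,interpolation=0)]))
crop(t,245,165,225,85,3.5,"pics/c2.png")
crop(s,165,150,230,100,3.4,"pics/c3.png")
E
```

```text
(no output)
```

View pics/c1.png

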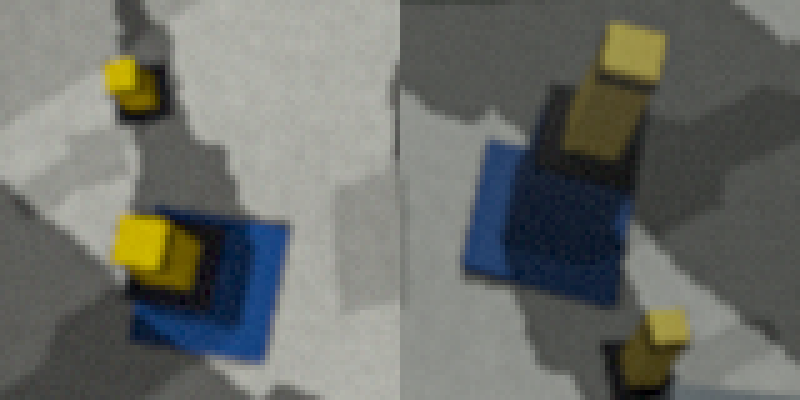

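View pics/c2.png

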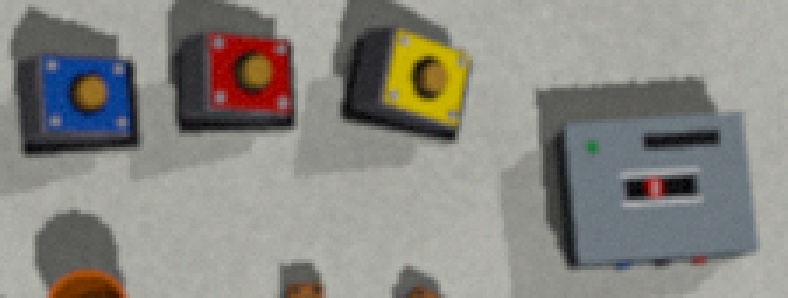

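View pics/c3.png

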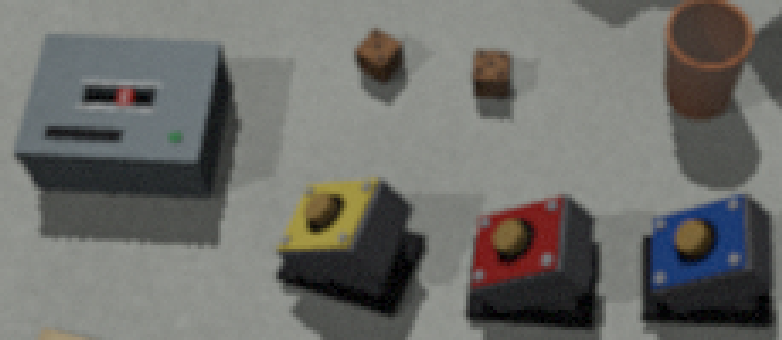

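```bash
python3 - <<'E'
from h import *
T=viewer.calibration("top");S=viewer.calibration("scene")
t=cv2.imread("pics/top0.png");s=cv2.imread("pics/scene0.png")
def cent(im,roi,f):
    x,y,w,h=roi;hsv=cv2.cvtColor(im[y:y+h,x:x+w],cv2.COLOR_BGR2HSV).astype(int)
    m=f(hsv[...,0],hsv[...,1],hsv[...,2]).astype(np.uint8)
    n,l,st,c=cv2.connectedComponentsWithStats(m);k=1+np.argmax(st[1:,4]);return c[k]+[x,y],st[k]
# handle tops
ty=lambda h,s_,v:(abs(h-26)<8)&(s_>120)&(v>165)
sy=lambda h,s_,v:(abs(h-26)<8)&(s_>80)&(v>150)
a,sa=cent(t,(188,198,30,30),ty);b,sb=cent(s,(438,175,25,20),sy)
print("handle top",a,sa,b,sb,tri([T,S],[a,b]),onz(T,a,.171),onz(S,b,.171))
br=lambda h,s_,v:(h>10)&(h<25)&(s_>90)&(v>90)
for n,rt,rs in [("red",(305,175,25,22),(300,205,28,28)),("blue",(258,180,25,22),(355,205,28,28)),("yel",(361,178,16,18),(251,203,18,17))]:
    f=br if n!="yel" else (lambda h,s_,v:(h>10)&(h<25)&(s_>90)&(v>60)&(v<185))
    a,sa=cent(t,rt,f);b,sb=cent(s,rs,f)
    print(n,a,sa[2:],b,sb[2:],tri([T,S],[a,b]),onz(T,a,.078),onz(S,b,.078))
rd=lambda h,s_,v:((h<8)|(h>172))&(s_>110)&(v>90)
a,sa=cent(t,(420,210,26,18),rd);b,sb=cent(s,(188,172,26,14),rd)
print("switch",a,sa,b,sb,tri([T,S],[a,b]),onz(T,a,.06),onz(S,b,.06))
E
```

```text
handle top [197.18888889 208.01111111] [ 4  5 11 11 90] [451.31168831 184.44155844] [ 8  5 11 10 77] [0.512882   0.29064813 0.17380083] [0.51324463 0.29050707 0.171     ] [0.51088291 0.29230183 0.171     ]
red [318.07272727 184.8       ] [ 8 10 55] [313.39622642 218.33962264] [ 8  9 53] [ 0.58701516 -0.0148842   0.0794728 ] [ 0.58739959 -0.01563291  0.078     ] [ 0.58615666 -0.01423978  0.078     ]
blue [270.56363636 190.89090909] [ 8  9 55] [367.54901961 218.54901961] [ 8  8 51] [0.57183934 0.11485457 0.07964494] [0.57217304 0.11428371 0.078     ] [0.57087038 0.11569742 0.078     ]
yel [368.45762712 186.81355932] [ 8 10 59] [258.15254237 209.98305085] [10  9 59] [ 0.57979027 -0.15224791  0.0782311 ] [ 0.57998289 -0.15297171  0.078     ] [ 0.57958401 -0.15158661  0.078     ]
switch [431.40909091 217.90909091] [ 9  6  6  5 22] [202.57142857 177.71428571] [14  4  2  4  7] [ 0.49386634 -0.32081579  0.06165825] [ 0.49477719 -0.32375419  0.06      ] [ 0.49259763 -0.31879443  0.06      ]
```

>>> play_rows(motion=[[[0.03, -0.03, 0.05, 0, 0, 4, 0.085], [0.07, -0.07, 0.09, 0, 0, 8, 0.085], [0.11, -0.11, 0.09, 0, 0, 12, 0.085], [0.15, -0.15, 0.09, 0, 0, 17, 0.085], [0.19, -0.19, 0.09, 0, 0, 17, 0.085], [0.23, -0.23, 0.09, 0, 0, 17, 0.085], [0.247, -0.247, 0.09, 0, 0, 17, 0.085], [0.247, -0.247, 0.09, 0, 0, 17, 0.085]]])

```text
time_s: 1.15
ee_pos: [0.5138, 0.2896, 0.3391]
ee_rot: [-0.001, 0.083, 0.997, -0.001]
ft_force: [-0.7, 0.1, 0.3]
opening: 0.0846
```

```bash
cat > snap.py <<'E'
from h import *
import sys,pickle
n=sys.argv[1];cam=sys.argv[2] if len(sys.argv)>2 else "wrist"
c=viewer.calibration(cam);o=ctrl.observe();im=viewer.camera(cam)[...,::-1].copy();cv2.imwrite(f"pics/{n}.png",im);pickle.dump((c,o),open(f"{n}.pkl","wb"))
print(o["time_s"],o["ee_pos"].round(4),o["ee_rot"].round(4),o["joints"].round(3),o["ft_force"].round(2),o["opening"])
E
python3 snap.py w1
```

```text
1.15 [0.5138 0.2896 0.3391] [-6.000e-04  8.260e-02  9.966e-01 -6.000e-04] [ 2.92e-01  1.17e-01  2.74e-01  1.73e+00 -1.00e-03  4.57e-01] [-0.67  0.05  0.34] 0.08460432790665104
```

View pics/w1.png

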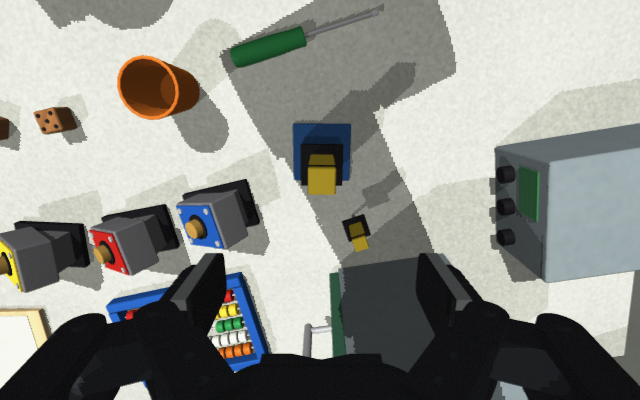

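The wrist view shows the large handle's top at about (321,180), with its collar and blue foot squared to the image. The small decoy is at (358,235).

```bash
python3 - <<'E'
from h import *
import pickle
c,o=pickle.load(open("w1.pkl","rb"));im=cv2.imread("pics/w1.png")
print("cam",-c["R"].T@c["t"])
hsv=cv2.cvtColor(im,cv2.COLOR_BGR2HSV)
r=hsv[120:205,285:360];print([tuple(r[k-120,321-285]) for k in (158,163,170,180,190)])
m=cv2.inRange(hsv,(18,100,130),(35,255,255));m[:, :295]=0;m[:,345:]=0;m[:140]=0;m[205:]=0
k,_=cv2.findContours(m,0,1);k=max(k,key=cv2.contourArea);R=cv2.minAreaRect(k);print(R,cv2.boundingRect(k))
P=np.array([onz(c,p,.171)[:2] for p in cv2.boxPoints(R)]);print(P.round(4),P.mean(0))
for i in range(4):
    d=P[(i+1)%4]-P[i];print(np.hypot(*d),np.degrees(np.arctan2(d[1],d[0]))%90)
b=cv2.inRange(hsv,(100,150,40),(125,255,255));b[:,:285]=0;b[:,360:]=0;b[200:]=0
k,_=cv2.findContours(b,0,1);k=max(k,key=cv2.contourArea);R=cv2.minAreaRect(k);print(R,cv2.boundingRect(k))
P=np.array([onz(c,p,.005)[:2] for p in cv2.boxPoints(R)])
for i in range(4):
    d=P[(i+1)%4]-P[i];print(np.hypot(*d),np.degrees(np.arctan2(d[1],d[0]))%90)
crop(im,285,115,80,90,6,"pics/c4.png")
E
```

```text
cam [0.44006543 0.3021154  0.46160923]
[(np.uint8(25), np.uint8(202), np.uint8(92)), (np.uint8(24), np.uint8(191), np.uint8(96)), (np.uint8(24), np.uint8(194), np.uint8(167)), (np.uint8(25), np.uint8(196), np.uint8(164)), (np.uint8(25), np.uint8(197), np.uint8(164))]
((321.0, 181.0), (26.0, 26.0), 90.0) (308, 168, 27, 27)
[[0.4982 0.2801]
 [0.5021 0.3032]
 [0.5263 0.2995]
 [0.5223 0.2758]] [0.51220233 0.28964089]
0.02348736879539665 80.510060358929
0.024480371963401755 81.1547326519869
0.024048866425413276 80.52022483818789
0.02448475981604367 79.8406516658018
((322.0, 151.5), (55.0, 56.0), 90.0) (294, 124, 57, 56)
0.07646263371232165 80.49389911924933
0.07722074475125781 81.96292678822242
0.08027677599800324 80.5143022116061
0.07724573706528451 79.13308792358083
```

View pics/c4.png

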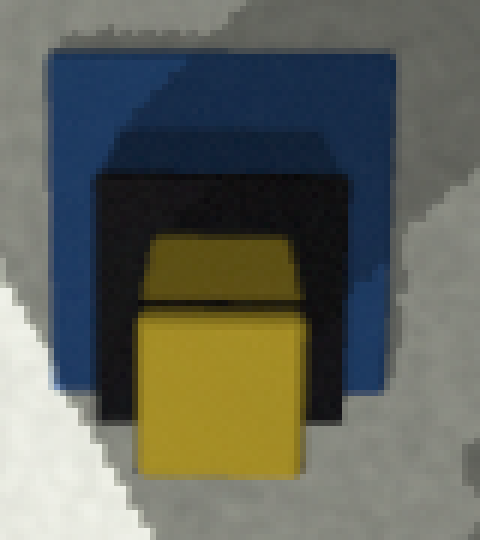

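```bash
python3 - <<'E'
from h import *
T=viewer.calibration("top");S=viewer.calibration("scene")
for n,p,z in [("cab corner TR",(221,150),.22),("cab L",(132,143),.22),("handle",(228,125),.15),("dev corner",(130,205),.1),("dev",(130,150),.1)]:
    print(n,onz(T,p,z).round(3))
print("decoy",tri([T,S],[(194.5,175),(458.5,240)]))
c=[onz(S,p,.22) for p in [(458,254),(430,388),(548,262)]];print(np.round(c,3))
E
```

```text
cab corner TR [0.651 0.223 0.22 ]
cab L [0.672 0.446 0.22 ]
handle [0.738 0.221 0.15 ]
dev corner [0.535 0.49  0.1  ]
dev [0.687 0.498 0.1  ]
decoy [0.61436529 0.32063892 0.10213137]
[[0.704 0.286 0.22 ]
 [0.954 0.23  0.22 ]
 [0.7   0.456 0.22 ]]
```

>>> play_rows(motion=[[[-0.0016, 0, -0.05, 0, 0, 0, 0.085], [-0.0016, 0, -0.1, 0, 0, 0, 0.085], [-0.0016, 0, -0.14, 0, 0, 0, 0.085], [-0.0016, 0, -0.175, 0, 0, 0, 0.085], [-0.0016, 0, -0.201, 0, 0, 0, 0.085], [-0.0016, 0, -0.201, 0, 0, 0, 0.085]]])

```text
time_s: 1.95
ee_pos: [0.509, 0.2915, 0.1366]
ee_rot: [-0.002, 0.081, 0.997, -0.001]
ft_force: [-0.8, 0.3, 1.6]
opening: 0.085
```

```bash
python3 snap.py w2
```

```text
1.95 [0.509  0.2915 0.1366] [-0.0024  0.0809  0.9967 -0.001 ] [ 0.297  0.079 -0.135  1.361 -0.     0.459] [-0.75  0.26  1.57] 0.08503998649740782
```

View pics/w2.png

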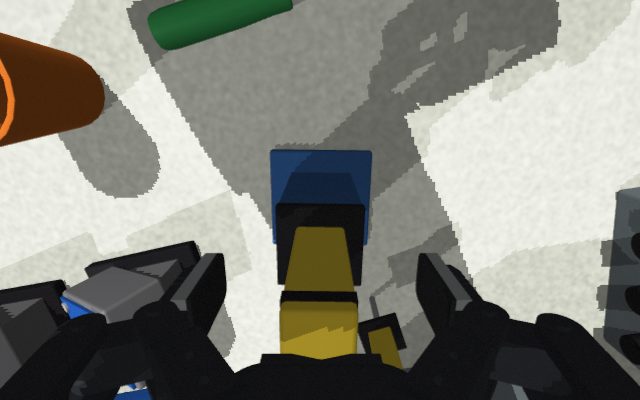

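>>> play_rows(motion=[[[0.0032, -0.0019, 0.001, 0, 0, 0, 0.085], [0.0032, -0.0019, 0.001, 0, 0, 0, 0.085], [0.0032, -0.0019, 0.001, 0, 0, 0, 0.085]]])

```text
time_s: 2.38
ee_pos: [0.5137, 0.2898, 0.1403]
ee_rot: [-0.001, 0.081, 0.997, -0.0]
ft_force: [-0.7, -0.8, -1.2]
opening: 0.0848
```

>>> play_rows(motion=[[[0, 0, -0.001, 0, 0, 0, 0.05], [0, 0, -0.001, 0, 0, 0, 0.03], [0, 0, -0.001, 0, 0, 0, 0.01], [0, 0, -0.001, 0, 0, 0, 0.01], [0, 0, -0.001, 0, 0, 0, 0.01], [0, 0, -0.001, 0, 0, 0, 0.01]]])

```text
time_s: 3.12
ee_pos: [0.5138, 0.2899, 0.1394]
ee_rot: [-0.001, 0.081, 0.997, -0.0]
ft_force: [-0.2, 0.6, 0.6]
opening: 0.0254
```

>>> play_rows(motion=[[[0, 0, 0.02, 0, 0, 0, 0.01], [0, 0, 0.05, 0, 0, 0, 0.01], [0, 0, 0.1, 0, 0, 0, 0.01], [0, 0, 0.15, 0, 0, 0, 0.01], [0, -0.03, 0.17, 0, 0, 0, 0.01], [0, -0.08, 0.17, 0, 0, 0, 0.01], [0, -0.13, 0.17, 0, 0, 0, 0.01], [0, -0.18, 0.17, 0, 0, 0, 0.01], [0, -0.23, 0.17, 0, 0, 0, 0.01], [0, -0.25, 0.17, 0, 0, 0, 0.01], [0, -0.25, 0.17, 0, 0, 0, 0.01], [0, -0.25, 0.17, 0, 0, 0, 0.01]]])

```text
time_s: 4.62
ee_pos: [0.5138, 0.0405, 0.3101]
ee_rot: [-0.0, 0.081, 0.997, -0.0]
ft_force: [-0.3, -0.5, -1.2]
opening: 0.0252
```

```bash
python3 snap.py w3;python3 snap.py t3 top;python3 snap.py s3 scene
```

```text
4.625 [0.5138 0.0405 0.3101] [-2.000e-04  8.090e-02  9.967e-01 -2.000e-04] [-0.175 -0.13  -0.026  1.676 -0.    -0.013] [-0.32 -0.55 -1.24] 0.025161354292521372
4.675 [0.5137 0.0407 0.3099] [-3.000e-04  8.060e-02  9.967e-01 -2.000e-04] [-0.175 -0.13  -0.026  1.675 -0.    -0.014] [ 0.6  -0.19 -1.58] 0.0252986280618485
4.725 [0.5138 0.0407 0.3098] [-4.000e-04  8.040e-02  9.968e-01 -2.000e-04] [-1.750e-01 -1.300e-01 -2.600e-02  1.675e+00 -1.000e-03 -1.400e-02] [-0.04  0.08 -1.09] 0.02531684648080863
```

View pics/w3.png

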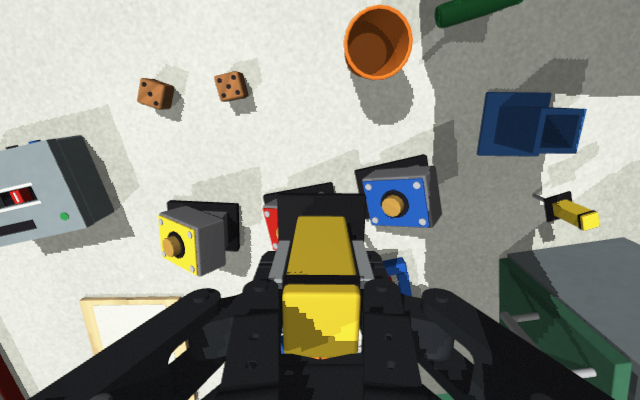

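View pics/s3.png

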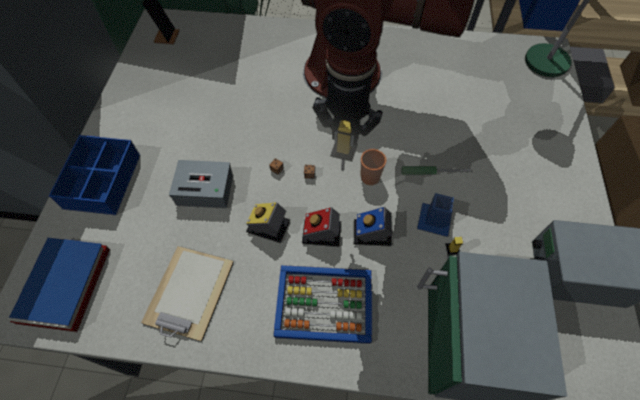

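The probe is held straight. The wrist view shows the blue contact at (393,205), the yellow one at (173,245), the stand's opening at (562,132) and the switch at (18,196), while the red head is hidden. A second view farther right should cover red and the tester.

>>> play_rows(motion=[[[0, -0.05, 0, 0, 0, 0, 0.01], [-0.01, -0.11, 0, 0, 0, 0, 0.01], [-0.01, -0.17, 0, 0, 0, 0, 0.01], [-0.014, -0.22, 0, 0, 0, 0, 0.01], [-0.014, -0.26, 0, 0, 0, 0, 0.01], [-0.014, -0.26, 0, 0, 0, 0, 0.01], [-0.014, -0.26, 0, 0, 0, 0, 0.01]]])

```text
time_s: 5.65
ee_pos: [0.4999, -0.2183, 0.3096]
ee_rot: [-0.001, 0.08, 0.997, 0.0]
ft_force: [0.1, -0.7, -0.9]
opening: 0.0255
```

```bash
python3 snap.py w4;python3 snap.py s4 scene;python3 snap.py t4 top
```

```text
5.65 [ 0.4999 -0.2183  0.3096] [-6.000e-04  8.000e-02  9.968e-01  0.000e+00] [-6.51e-01 -3.90e-02  6.00e-02  1.67e+00 -1.00e-03 -4.91e-01] [ 0.06 -0.71 -0.88] 0.025460828441111166
5.7 [ 0.5    -0.218   0.3098] [-5.000e-04  7.970e-02  9.968e-01 -1.000e-04] [-6.51e-01 -3.90e-02  6.00e-02  1.67e+00 -1.00e-03 -4.91e-01] [ 0.12  1.07 -0.8 ] 0.024980177741919792
5.75 [ 0.5    -0.2179  0.3098] [-4.000e-04  7.950e-02  9.968e-01 -2.000e-04] [-6.50e-01 -3.90e-02  6.00e-02  1.67e+00 -1.00e-03 -4.91e-01] [-0.17  0.69 -1.22] 0.02567658330699679
```

View pics/w4.png

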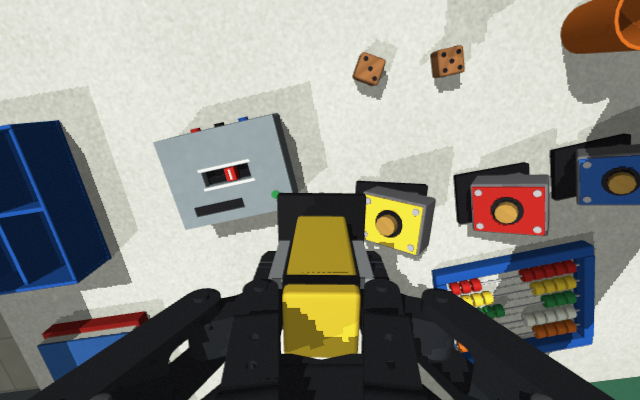

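```bash
python3 - <<'E'
from h import *
a=cv2.imread("pics/w4.png");b=cv2.imread("pics/w3.png");c=cv2.imread("pics/w1.png")
def z(im,x,y,w,h,s):return cv2.resize(im[y:y+h,x:x+w],None,fx=s,fy=s,interpolation=cv2.INTER_CUBIC)
crop(a,360,160,280,90,2.85,"pics/d1.png")
crop(a,145,100,145,140,4,"pics/d2.png")
cv2.imwrite("pics/d3.png",np.hstack([z(b,145,190,100,90,4),z(b,350,150,100,90,4)]))
cv2.imwrite("pics/d4.png",np.hstack([z(c,0,190,100,110,4),z(c,80,190,100,110,4)]))
E
```

```text
(no output)
```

View pics/d1.png

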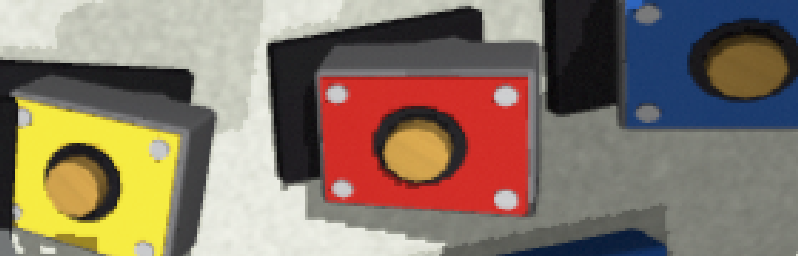

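View pics/d2.png

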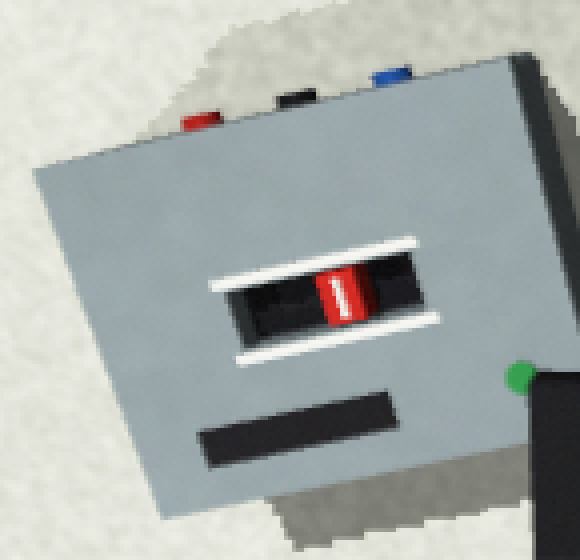

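View pics/d3.png

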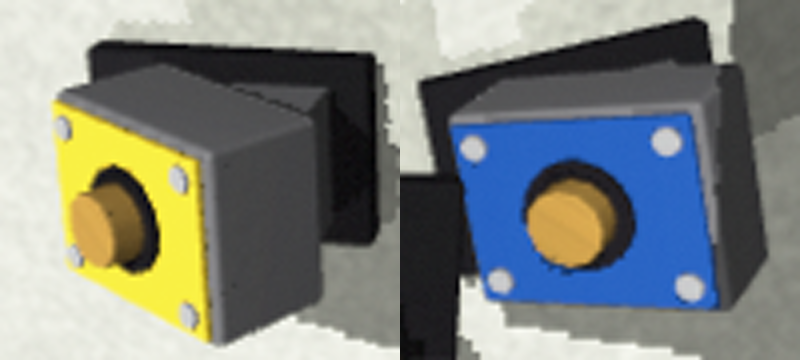

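View pics/d4.png

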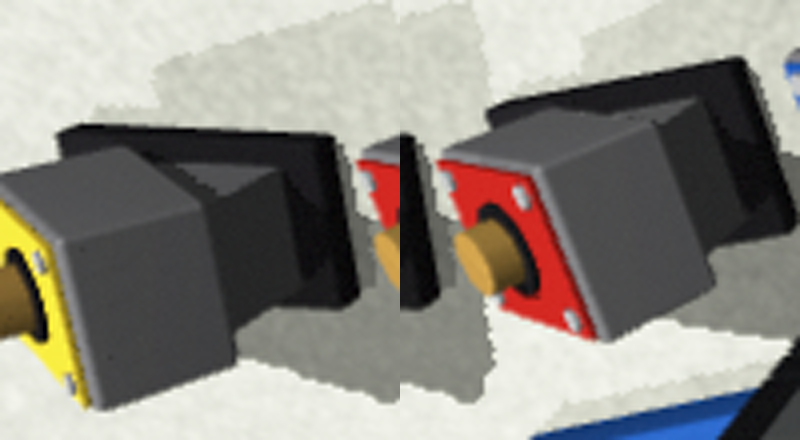

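```bash
python3 - <<'E'
from h import *
c=cv2.imread("pics/w1.png");crop(c,170,170,95,90,6,"pics/d5.png")
E
```

```text
(no output)
```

View pics/d5.png

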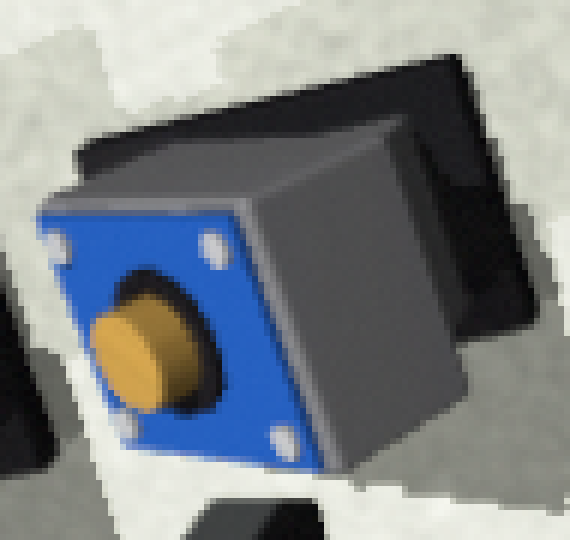

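```bash
python3 - <<'E'
from h import *
import pickle
C={k:pickle.load(open(k+".pkl","rb"))[0] for k in ["w1","w3","w4"]}
f={"A":lambda p:(p[0]/2.85+360,p[1]/2.85+160),"B":lambda p:(p[0]/4+145,p[1]/4+190),"Bb":lambda p:((p[0]-400)/4+350,p[1]/4+150),
"R1":lambda p:((p[0]-400)/4+80,p[1]/4+190),"B1":lambda p:(p[0]/6+170,p[1]/6+170)}
D={"yellow":(("w4","A",[(72,190),(22,117),(159,149),(145,250),(15,212)]),("w3","B",[(93,235),(64,127),(179,180),(189,315),(75,256)])),
"red":(("w4","A",[(416,151),(337,94),(506,96),(506,200),(342,188)]),("w1","R1",[(473,265),(447,180),(522,196),(572,320),(497,300)])),
"blue":(("w3","Bb",[(565,237),(473,148),(666,142),(690,287),(500,281)]),("w1","B1",[(127,362),(57,248),(216,250),(285,442),(125,425)]))}
T=viewer.calibration("top")
for n,(a,b) in D.items():
    P=np.array([tri([C[a[0]],C[b[0]]],[f[a[1]](p),f[b[1]](q)]) for p,q in zip(a[2],b[2])])
    print(n);print(P.round(4))
    Q=P[1:]; c=Q.mean(0);u,s,v=np.linalg.svd(Q-c);nn=v[2]*np.sign(v[2][2])
    print(" normal",nn.round(3),"tilt",np.degrees(np.arccos(nn[2])).round(1),"yaw",np.degrees(np.arctan2(nn[1],nn[0])).round(1),"resid",s[2].round(4))
    # level edge dirs; image TL->BL has: compute both pair dirs
    for i,j in [(1,2),(4,3),(1,4),(2,3)]:
        d=P[j]-P[i];print("  ",i,j,d.round(4),np.linalg.norm(d).round(4),np.degrees(np.arctan2(d[1],d[0])).round(1))
    print("  pad single-view z=.078:",onz(C[a[0]],f[a[1]](a[2][0]),.078).round(4),onz(C[b[0]],f[b[1]](b[2][0]),.078).round(4),"out of face",((P[0]-c)@nn).round(4))
c=C["w4"];g=lambda p:(p[0]/4+145,p[1]/4+100)
for n,p in [("TL",(35,170)),("TR",(513,55)),("BL",(163,520)),("slotL1",(230,290)),("slotL2",(248,350)),("slotR1",(408,250)),("slotR2",(424,305)),("sw",(342,296)),("swTL",(317,275)),("swBL",(328,325))]:
    print(n,onz(c,g(p),.06).round(4))
E
```

```text
yellow
[[ 0.5808 -0.1554  0.0766]
 [ 0.5549 -0.1693  0.0498]
 [ 0.565  -0.121   0.0851]
 [ 0.6076 -0.13    0.0852]
 [ 0.5973 -0.1778  0.0521]]
 normal [-0.138 -0.555  0.82 ] tilt 34.9 yaw -103.9 resid 0.0008
   1 2 [0.0102 0.0483 0.0353] 0.0607 78.1
   4 3 [0.0103 0.0477 0.0331] 0.059 77.8
   1 4 [ 0.0425 -0.0085  0.0023] 0.0434 -11.3
   2 3 [ 0.0426 -0.009   0.0001] 0.0435 -12.0
  pad single-view z=.078: [ 0.5799 -0.1556  0.078 ] [ 0.5807 -0.1547  0.078 ] out of face 0.0104
red
[[ 0.5864 -0.0166  0.0769]
 [ 0.5656 -0.0359  0.0507]
 [ 0.5643  0.0134  0.0849]
 [ 0.6083  0.0144  0.0852]
 [ 0.6105 -0.0347  0.0509]]
 normal [ 0.01  -0.571  0.821] tilt 34.8 yaw -89.0 resid 0.0001
   1 2 [-0.0013  0.0493  0.0341] 0.06 91.5
   4 3 [-0.0022  0.0491  0.0343] 0.0599 92.5
   1 4 [0.0449 0.0013 0.0002] 0.0449 1.6
   2 3 [0.0441 0.001  0.0003] 0.0441 1.3
  pad single-view z=.078: [ 0.5852 -0.0173  0.078 ] [ 0.5866 -0.0159  0.078 ] out of face 0.0107
blue
[[0.5732 0.1122 0.0766]
 [0.5517 0.092  0.0507]
 [0.5485 0.141  0.0844]
 [0.592  0.1443 0.085 ]
 [0.5955 0.0951 0.0509]]
 normal [ 0.033 -0.567  0.823] tilt 34.6 yaw -86.7 resid 0.0001
   1 2 [-0.0032  0.0491  0.0338] 0.0596 93.7
   4 3 [-0.0035  0.0492  0.0341] 0.06 94.1
   1 4 [0.0438 0.0031 0.0002] 0.0439 4.0
   2 3 [0.0435 0.0032 0.0006] 0.0436 4.2
  pad single-view z=.078: [0.574 0.112 0.078] [0.5714 0.1132 0.078 ] out of face 0.0107
TL [ 0.4439 -0.4009  0.06  ]
TR [ 0.4346 -0.261   0.06  ]
BL [ 0.553  -0.3948  0.06  ]
slotL1 [ 0.4864 -0.3555  0.06  ]
slotL2 [ 0.5047 -0.3551  0.06  ]
slotR1 [ 0.4832 -0.3019  0.06  ]
slotR2 [ 0.4998 -0.3009  0.06  ]
sw [ 0.4933 -0.3238  0.06  ]
swTL [ 0.4861 -0.3295  0.06  ]
swBL [ 0.5011 -0.33    0.06  ]
```

```bash
python3 - <<'E'
from h import *
import pickle
from scipy.spatial.transform import Rotation as R
c,o=pickle.load(open("w4.pkl","rb"))
q=o["ee_rot"];M=R.from_quat([q[1],q[2],q[3],q[0]]).as_matrix();print(M.round(3))
def pr(local): return proj(c,(M@np.array(local).T).T+o["ee_pos"]).round(1)
for d in (-.002,0,.002):
  for h in (0,.0015):   # probe shift along tool z
    top=[(sx*.013+d,sy*.013,-.033+h) for sx in(1,-1) for sy in(-1,1)]
    col=[(sx*.024+d,sy*.024,.042-.006+.006+h) for sx in(1,-1) for sy in(-1,1)]
    print(d,h,pr(top).tolist(),pr(col).tolist())
im=cv2.imread("pics/w4.png");crop(im,265,185,115,185,3,"pics/d6.png")
E
```

```text
[[-0.987  0.16  -0.001]
 [ 0.16   0.987  0.   ]
 [ 0.001 -0.    -1.   ]]
-0.002 0 [[279.9, 307.2], [361.7, 307.2], [282.7, 372.7], [359.0, 372.7]] [[275.4, 202.0], [366.4, 201.9], [278.8, 282.2], [363.1, 282.2]]
-0.002 0.0015 [[280.5, 304.4], [361.2, 304.4], [283.2, 369.2], [358.5, 369.2]] [[275.7, 201.1], [366.0, 201.1], [279.1, 280.8], [362.7, 280.7]]
0 0 [[279.7, 301.8], [361.9, 301.8], [282.5, 368.0], [359.2, 368.0]] [[275.2, 198.4], [366.6, 198.3], [278.7, 279.1], [363.2, 279.1]]
0 0.0015 [[280.2, 299.0], [361.4, 299.0], [283.0, 364.6], [358.7, 364.6]] [[275.6, 197.5], [366.2, 197.5], [279.0, 277.7], [362.9, 277.7]]
0.002 0 [[279.4, 296.3], [362.2, 296.3], [282.3, 363.2], [359.4, 363.2]] [[275.1, 194.7], [366.7, 194.7], [278.5, 276.0], [363.3, 275.9]]
0.002 0.0015 [[280.0, 293.6], [361.6, 293.6], [282.8, 359.8], [358.9, 359.8]] [[275.4, 193.9], [366.3, 193.9], [278.9, 274.6], [363.0, 274.6]]
```

View pics/d6.png

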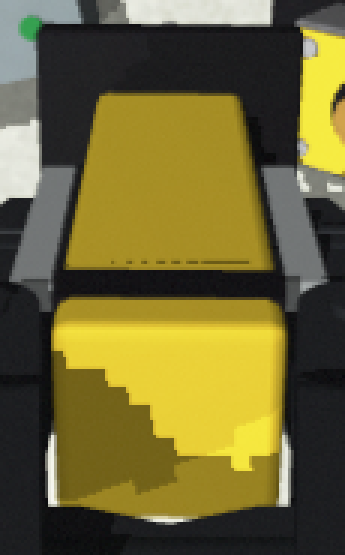

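```bash
python3 - <<'E'
from h import *
import pickle
c,o=pickle.load(open("s4.pkl","rb"));t,_=pickle.load(open("t4.pkl","rb"))
e=o["ee_pos"]
for n,cc in (("s",c),("t",t)):
    P=[e+[0,0,z] for z in (.033,-.042,-.048,-.122)];p=proj(cc,P).round(1);print(n,p.tolist())
    x,y=p.mean(0).astype(int);im=cv2.imread(f"pics/{n}4.png");crop(im,x-35,y-35,70,70,8,f"pics/e{n}.png");print(x-35,y-35)
E
```

```text
s [[217.0, 108.4], [224.2, 132.3], [224.7, 134.1], [230.8, 154.4]]
189 97
t [[410.0, 199.5], [404.6, 204.8], [404.2, 205.2], [399.5, 209.7]]
369 169
```

View pics/es.png

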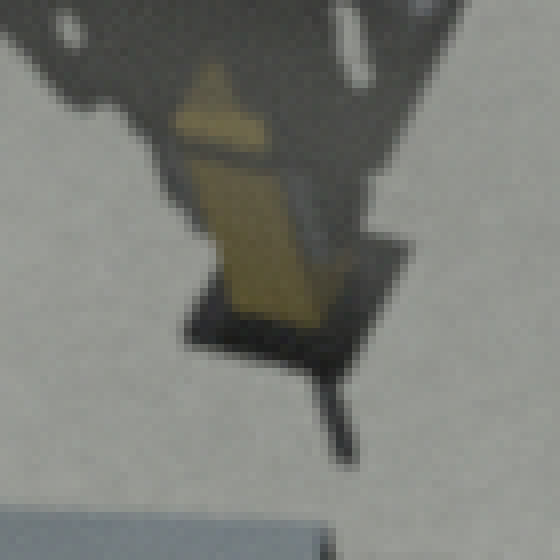

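>>> play_rows(motion=[[[-0.002, -0.04, 0, 0, 0, 0, 0.01], [-0.004, -0.09, 0, 0, 0, 0, 0.01], [-0.004, -0.125, -0.03, 0, 0, 0, 0.01], [-0.004, -0.125, -0.07, 0, 0, 0, 0.01], [-0.004, -0.125, -0.1, 0, 0, 0, 0.01], [-0.004, -0.125, -0.108, 0, 0, 0, 0.01], [-0.004, -0.125, -0.108, 0, 0, 0, 0.01], [-0.004, -0.125, -0.108, 0, 0, 0, 0.01]]])

```text
time_s: 6.8
ee_pos: [0.4968, -0.3432, 0.2038]
ee_rot: [0.001, 0.079, 0.997, -0.001]
ft_force: [0.2, -0.3, 0.2]
opening: 0.0255
```

```bash
python3 snap.py s5 scene; python3 snap.py t5 top; python3 - <<'E'
from h import *
a=cv2.imread("pics/s5.png")[135:215,165:245];b=cv2.imread("pics/t5.png")[175:255,395:475]
cv2.imwrite("pics/f5.png",cv2.resize(np.hstack([a,b]),None,fx=5,fy=5,interpolation=0))
E
```

```text
6.8 [ 0.4968 -0.3432  0.2038] [ 6.000e-04  7.920e-02  9.969e-01 -1.100e-03] [-8.210e-01  1.080e-01  1.700e-02  1.478e+00 -1.000e-03 -6.620e-01] [ 0.25 -0.25  0.17] 0.025496254253442617
6.85 [ 0.4967 -0.3433  0.2037] [ 6.000e-04  7.930e-02  9.969e-01 -1.100e-03] [-8.210e-01  1.080e-01  1.700e-02  1.477e+00 -1.000e-03 -6.620e-01] [ 0.44 -0.53 -1.57] 0.02516340290099543
```

View pics/f5.png

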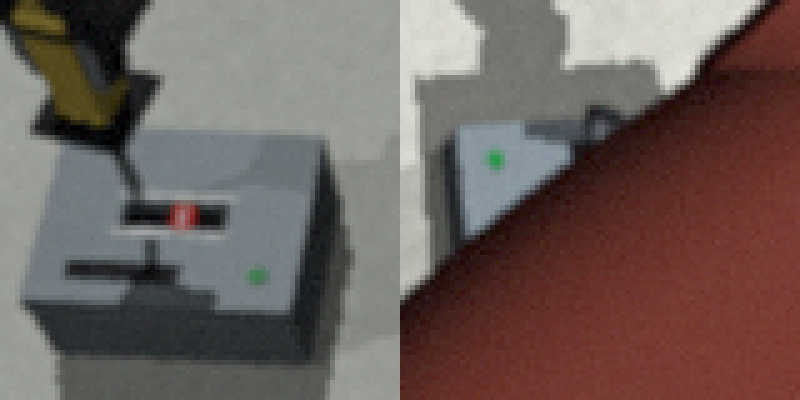

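```bash
python3 - <<'E'
from h import *
import pickle
c,o=pickle.load(open("s5.pkl","rb"))
e=o["ee_pos"];off=np.array([165,135])
g=lambda P:((proj(c,P)-off)*5).round(1).tolist()
print("tip h=1.5",g(e+[-.0015,0,-.1235]))
yv=np.array([-.061,.998,0]);xv=np.array([.998,.061,0]);C=np.array([.4937,-.328,.06])
print("slot corners",g([C+yv*a+xv*b for a in(-.028,.028) for b in (-.009,.009)]),"ins",g(C-yv*.015), "sw",g(C+yv*.004))
E
```

```text
tip h=1.5 [[131.1, 191.4]]
slot corners [[121.1, 196.6], [113.8, 225.3], [226.3, 201.9], [219.8, 230.6]] ins [[141.9, 212.1]] sw [[177.7, 213.9]]
```

>>> play_rows(motion=[[[-0.001, 0, -0.01, 0, 0, 0, 0.01], [-0.001, 0, -0.018, 0, 0, 0, 0.01], [-0.001, 0, -0.024, 0, 0, 0, 0.01], [-0.001, 0, -0.028, 0, 0, 0, 0.01], [-0.001, 0, -0.028, 0, 0, 0, 0.01], [-0.001, 0, -0.028, 0, 0, 0, 0.01]]])

```text
time_s: 7.65
ee_pos: [0.4957, -0.3434, 0.1757]
ee_rot: [0.001, 0.079, 0.997, -0.001]
ft_force: [0.7, 1.0, -0.8]
opening: 0.0254
```

```bash
python3 snap.py s6 scene; python3 - <<'E'
from h import *
a=cv2.imread("pics/s6.png")[135:215,165:245]
cv2.imwrite("pics/f6.png",cv2.resize(a,None,fx=6,fy=6,interpolation=0))
E
```

```text
7.65 [ 0.4957 -0.3434  0.1757] [ 6.000e-04  7.940e-02  9.968e-01 -1.100e-03] [-8.220e-01  1.090e-01 -3.300e-02  1.427e+00 -1.000e-03 -6.630e-01] [ 0.66  1.   -0.82] 0.02539620250844424
```

View pics/f6.png

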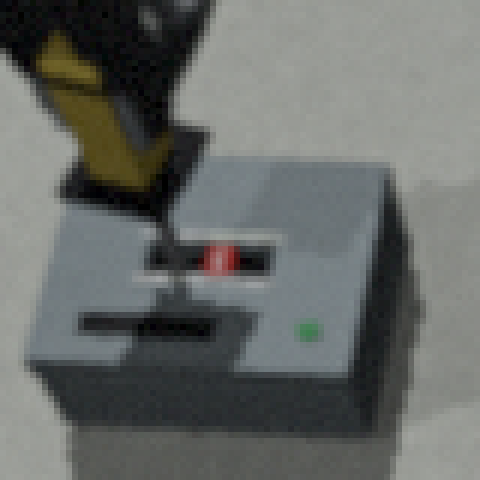

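>>> play_rows(motion=[[[-0.0003, 0.005, 0, 0, 0, 0, 0.01], [-0.0006, 0.01, 0, 0, 0, 0, 0.01], [-0.0009, 0.015, 0, 0, 0, 0, 0.01], [-0.0012, 0.02, 0, 0, 0, 0, 0.01], [-0.0014, 0.023, 0, 0, 0, 0, 0.01], [-0.0015, 0.0255, 0, 0, 0, 0, 0.01], [-0.0016, 0.027, 0, 0, 0, 0, 0.01], [-0.0016, 0.027, 0, 0, 0, 0, 0.01]]])

```text
time_s: 8.7
ee_pos: [0.4942, -0.3168, 0.1759]
ee_rot: [0.001, 0.079, 0.997, -0.002]
ft_force: [-0.3, -2.9, -0.4]
opening: 0.0254
```

```bash
python3 snap.py s7 scene; python3 - <<'E'
from h import *
a=cv2.imread("pics/s7.png")[135:215,165:245]
cv2.imwrite("pics/f7.png",cv2.resize(a,None,fx=6,fy=6,interpolation=0))
E
```

```text
8.7 [ 0.4942 -0.3168  0.1759] [ 8.000e-04  7.940e-02  9.968e-01 -1.600e-03] [-7.920e-01  5.900e-02 -8.500e-02  1.424e+00 -1.000e-03 -6.330e-01] [-0.28 -2.89 -0.44] 0.02537630342676097
```

View pics/f7.png

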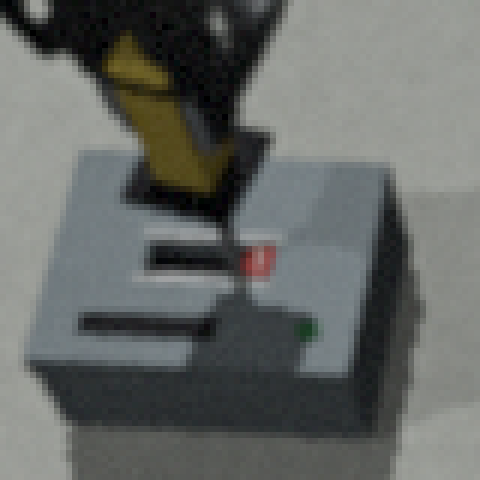

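>>> play_rows(motion=[[[0, 0.0015, 0, 0, 0, 0, 0.01], [-0.0001, 0.0025, 0, 0, 0, 0, 0.01], [-0.0001, 0.0025, 0, 0, 0, 0, 0.01], [-0.0001, 0.0025, 0, 0, 0, 0, 0.01]]])

```text
time_s: 9.25
ee_pos: [0.4941, -0.3158, 0.1761]
ee_rot: [0.001, 0.08, 0.997, -0.003]
ft_force: [1.0, -7.6, -3.1]
opening: 0.0254
```

>>> play_rows(motion=[[[0, -0.003, 0, 0, 0, 0, 0.01], [0, -0.006, 0.002, 0, 0, 0, 0.01], [0, -0.006, 0.03, 0, 0, 0, 0.01], [0, -0.006, 0.08, 0, 0, 0, 0.01], [0, 0.02, 0.13, 0, 0, 0, 0.01], [0, 0.07, 0.134, 0, 0, 0, 0.01], [0, 0.096, 0.134, 0, 0, 0, 0.01], [0, 0.096, 0.134, 0, 0, 0, 0.01], [0, 0.096, 0.134, 0, 0, 0, 0.01]]])

```text
time_s: 10.38
ee_pos: [0.4941, -0.2201, 0.3099]
ee_rot: [0.001, 0.08, 0.997, -0.003]
ft_force: [-1.4, -0.5, -0.8]
opening: 0.0251
```

```bash
python3 snap.py w8; python3 - <<'E'
from h import *
a=cv2.imread("pics/w8.png")
crop(a,145,90,180,150,4,"pics/d8.png")
E
```

```text
10.375 [ 0.4941 -0.2201  0.3099] [ 8.000e-04  7.980e-02  9.968e-01 -2.900e-03] [-0.659 -0.059  0.041  1.666 -0.004 -0.499] [-1.43 -0.48 -0.76] 0.025129010536578754
```

View pics/d8.png

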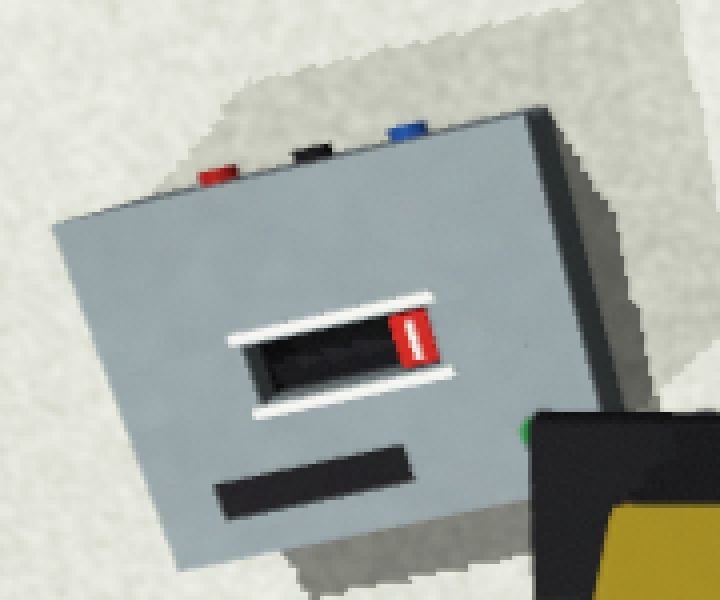

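The switch is now at the +y end, at about (249,175) in the full picture. Next I check that the probe didn't slip in the jaws, and work out the red move.

```bash
cat > mv.py <<'E'
from h import *
from scipy.spatial.transform import Rotation as R
PAD={"red":((.586,-.0166,.0775),-88.5),"yellow":((.5805,-.1552,.0775),-102),"blue":((.573,.1122,.077),-86)}
L=.1235;d=.0015
def tgt(n,stand,R0):
    p,psi=PAD[n];p=np.array(p);a=np.radians(psi);t=np.radians(35)
    nn=np.array([np.sin(t)*np.cos(a),np.sin(t)*np.sin(a),np.cos(t)])
    # base tool orientation: vertical with yaw of jaw line 80.9deg; tilt
    base=R.from_euler("z",80.9-90,degrees=True)*R.from_rotvec([0,np.pi,0])
    q=R.from_rotvec(np.degrees(t)*np.array([-np.sin(a),np.cos(a),0]),degrees=True)*base
    pos=p+nn*(L+stand)-q.apply([d,0,0])
    return pos,q,nn
def go(n,stand):
    o=ctrl.observe();q0=R.from_quat(np.roll(o["ee_rot"],-1));pos,q,nn=tgt(n,stand,None)
    print(n,"shift",(pos-o["ee_pos"]).round(4),"turn",(q*q0.inv()).as_rotvec(degrees=True).round(2),"n",nn.round(3),"pos",pos.round(4))
E
python3 - <<'E'
from mv import *
o=ctrl.observe();q0=R.from_quat(np.roll(o["ee_rot"],-1));print(q0.as_matrix().round(4))
a=cv2.imread("pics/w4.png")[185:370,265:380];b=cv2.imread("pics/w8.png")[185:370,265:380]
cv2.imwrite("pics/g8.png",cv2.resize(np.hstack([a,b]),None,fx=3,fy=3,interpolation=0))
go("red",.04);print(tgt("red",0.04,0)[1].as_matrix().round(3))
E
```

```text
[[-0.9872  0.1597  0.001 ]
 [ 0.1597  0.9872 -0.0057]
 [-0.0019 -0.0055 -1.    ]]
red shift [ 0.0959  0.1098 -0.0985] turn [35.32  0.95  0.1 ] n [ 0.015 -0.573  0.819] pos [ 0.5899 -0.1105  0.2113]
[[-0.987  0.163 -0.015]
 [ 0.125  0.81   0.573]
 [ 0.106  0.564 -0.819]]
```

View pics/g8.png

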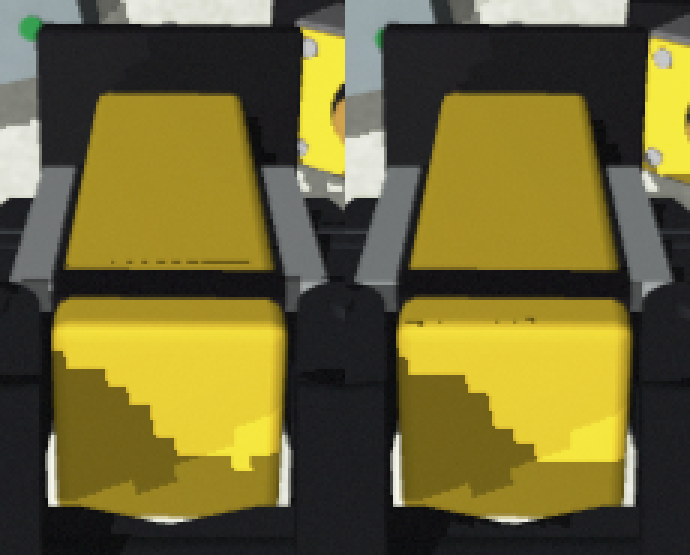

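>>> play_rows(motion=[[[0.02, 0.01, 0.01, 7, 0.2, 0, 0.01], [0.045, 0.035, 0.01, 14, 0.4, 0, 0.01], [0.07, 0.065, 0.01, 21, 0.6, 0, 0.01], [0.09, 0.095, 0, 28, 0.8, 0, 0.01], [0.096, 0.11, -0.02, 35.3, 0.95, 0.1, 0.01], [0.096, 0.11, -0.06, 35.3, 0.95, 0.1, 0.01], [0.096, 0.11, -0.0985, 35.3, 0.95, 0.1, 0.01], [0.096, 0.11, -0.0985, 35.3, 0.95, 0.1, 0.01], [0.096, 0.11, -0.0985, 35.3, 0.95, 0.1, 0.01]]])

```text
time_s: 11.55
ee_pos: [0.5903, -0.111, 0.2127]
ee_rot: [-0.031, 0.076, 0.951, 0.299]
ft_force: [0.3, -0.1, -0.7]
opening: 0.0255
```

```bash
python3 snap.py s9 scene; python3 snap.py w9;python3 snap.py t9 top; python3 - <<'E'
from mv import *
go("red",.04); go("red",.005)
a=cv2.imread("pics/s9.png")[150:250,270:370];b=cv2.imread("pics/t9.png")[130:230,270:370]
cv2.imwrite("pics/f9.png",cv2.resize(np.hstack([a,b]),None,fx=4,fy=4,interpolation=0))
E
```

```text
11.55 [ 0.5903 -0.111   0.2127] [-0.0311  0.0759  0.9508  0.2987] [-0.631  0.441  0.309  1.841  0.472 -0.57 ] [ 0.28 -0.1  -0.68] 0.025494189365462716
11.6 [ 0.5906 -0.1111  0.2132] [-0.0306  0.0756  0.951   0.2984] [-0.631  0.441  0.309  1.841  0.472 -0.57 ] [ 0.1   0.02 -0.57] 0.025343498432674652
11.65 [ 0.5907 -0.1111  0.2133] [-0.0304  0.0755  0.951   0.2982] [-0.631  0.441  0.309  1.84   0.471 -0.57 ] [-0.36  0.15 -1.16] 0.02517718743044494
red shift [-0.0008  0.0004 -0.0019] turn [0.11 0.14 0.01] n [ 0.015 -0.573  0.819] pos [ 0.5899 -0.1105  0.2113]
red shift [-0.0013  0.0205 -0.0305] turn [0.11 0.14 0.01] n [ 0.015 -0.573  0.819] pos [ 0.5894 -0.0905  0.1826]
```

View pics/f9.png

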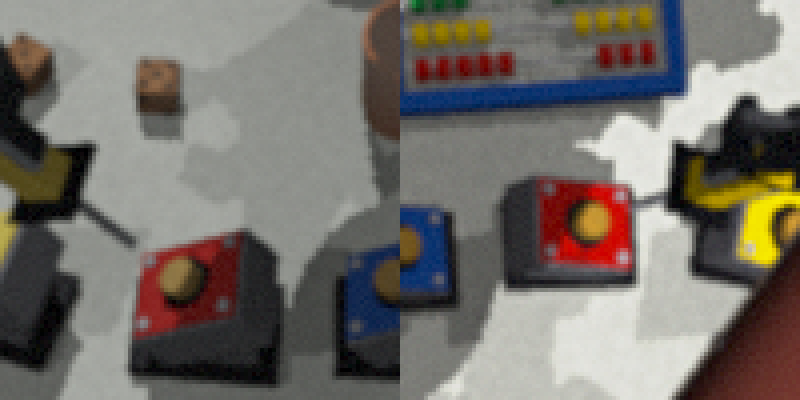

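View pics/w9.png

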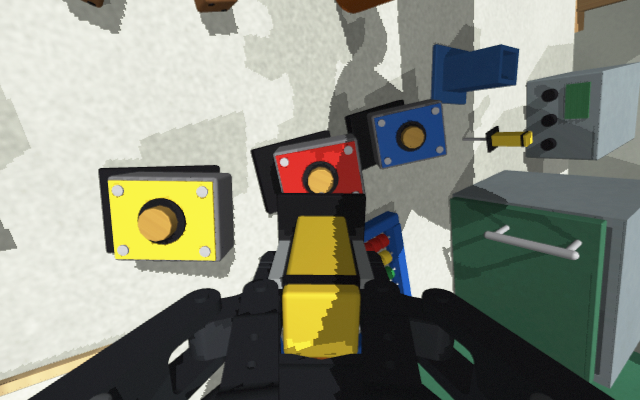

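```bash
python3 - <<'E'
from mv import *
import pickle
c,o=pickle.load(open("w9.pkl","rb"));im=cv2.imread("pics/w9.png");crop(im,240,120,220,90,3.5,"pics/d9.png")
for p in [(320,180),(157,224),(414,138)]: print(onz(c,p,.0775).round(4))
c,o=pickle.load(open("t9.pkl","rb"));e=o["ee_pos"];q=R.from_quat(np.roll(o["ee_rot"],-1))
tip=e+q.apply([.0015,0,.1235]);print(tip,((proj(c,tip)-[270,130])*4+[400,0]),(proj(c,np.array(PAD["red"][0]))-[270,130])*4+[400,0])
c,o=pickle.load(open("s9.pkl","rb"));print((proj(c,tip)-[270,150])*4,(proj(c,np.array(PAD["red"][0]))-[270,150])*4)
E
```

```text
[ 0.5853 -0.0177  0.0775]
[ 0.5795 -0.1542  0.0775]
[0.5726 0.1115 0.0775]
[ 0.58766528 -0.04029449  0.11214731] [[628.76712414 208.4354088 ]] [[593.73632993 221.33274585]]
[[128.63841893 243.64899902]] [[169.76101537 273.10105174]]
```

View pics/d9.png

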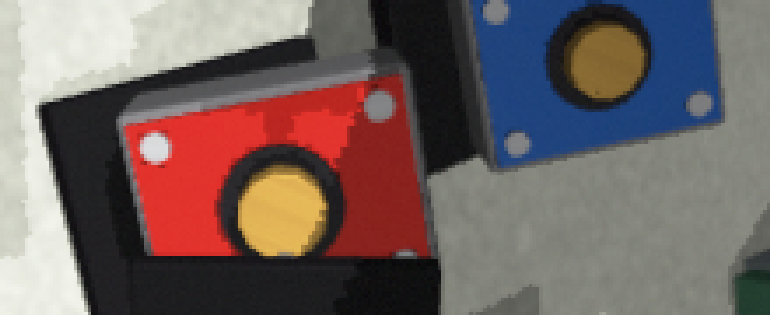

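```bash
python3 - <<'E'
from mv import *
a=cv2.imread("pics/s9.png")[190:240,280:330];b=cv2.imread("pics/t9.png")[160:210,305:355]
cv2.imwrite("pics/g9.png",cv2.resize(np.hstack([a,b]),None,fx=8,fy=8,interpolation=0))
E
```

```text
(no output)
```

View pics/g9.png

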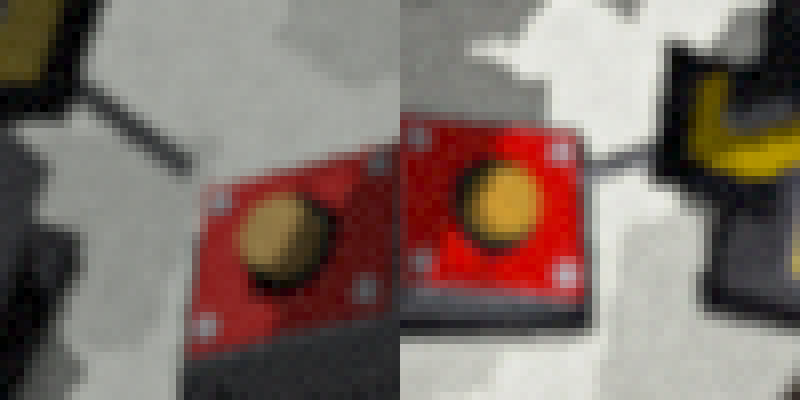

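>>> play_rows(motion=[[[-0.0009, 0.01, -0.015, 0.1, 0.1, 0, 0.01], [-0.0013, 0.0205, -0.0305, 0.1, 0.1, 0, 0.01], [-0.0013, 0.0205, -0.0305, 0.1, 0.1, 0, 0.01], [-0.0013, 0.0205, -0.0305, 0.1, 0.1, 0, 0.01]]])

```text
time_s: 12.2
ee_pos: [0.5898, -0.091, 0.1839]
ee_rot: [-0.031, 0.075, 0.951, 0.299]
ft_force: [0.1, -0.4, -1.5]
opening: 0.0257
```

```bash
python3 snap.py s10 scene;python3 snap.py t10 top; python3 - <<'E'
from mv import *
go("red",.005);go("red",-.001);go("red",-.005)
a=cv2.imread("pics/s10.png")[190:240,280:330];b=cv2.imread("pics/t10.png")[160:210,305:355]
cv2.imwrite("pics/g10.png",cv2.resize(np.hstack([a,b]),None,fx=8,fy=8,interpolation=0))
E
```

```text
12.2 [ 0.5898 -0.091   0.1839] [-0.0307  0.0755  0.9509  0.2986] [-0.606  0.415  0.225  1.77   0.481 -0.545] [ 0.14 -0.42 -1.54] 0.025703808816537596
12.25 [ 0.5898 -0.0911  0.1838] [-0.0306  0.0756  0.9509  0.2986] [-0.606  0.415  0.225  1.77   0.481 -0.544] [ 0.16 -0.18 -1.11] 0.025611331375243317
red shift [-0.0004  0.0007 -0.0011] turn [0.06 0.11 0.03] n [ 0.015 -0.573  0.819] pos [ 0.5894 -0.0905  0.1826]
red shift [-0.0005  0.0041 -0.006 ] turn [0.06 0.11 0.03] n [ 0.015 -0.573  0.819] pos [ 0.5893 -0.087   0.1777]
red shift [-0.0005  0.0064 -0.0093] turn [0.06 0.11 0.03] n [ 0.015 -0.573  0.819] pos [ 0.5893 -0.0847  0.1744]
```

View pics/g10.png

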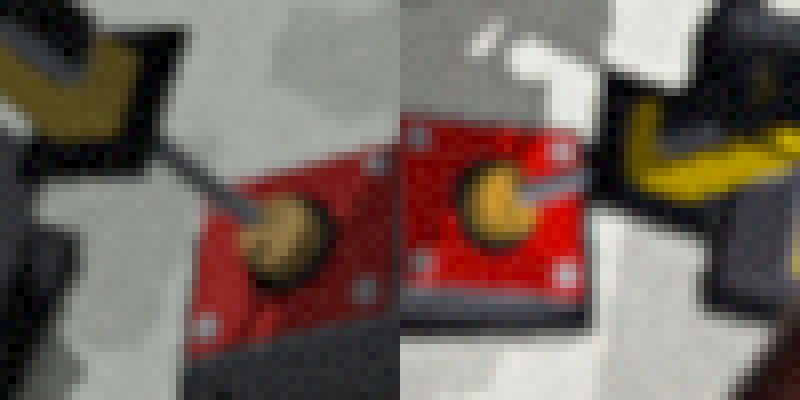

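>>> play_rows(motion=[[[-0.0005, 0.002, -0.003, 0, 0.1, 0, 0.01], [-0.0005, 0.0041, -0.006, 0, 0.1, 0, 0.01], [-0.0005, 0.0041, -0.006, 0, 0.1, 0, 0.01]]])

```text
time_s: 12.68
ee_pos: [0.5894, -0.087, 0.1775]
ee_rot: [-0.031, 0.076, 0.951, 0.299]
ft_force: [1.0, -2.0, -0.5]
opening: 0.0255
```

```bash
python3 - <<'E'
from mv import *
go("red",-.005)
for i in range(3):print(ctrl.observe()["ft_force"]@tgt("red",0,0)[2])
E
```

```text
red shift [-0.0001  0.0023 -0.0031] turn [0.07 0.02 0.03] n [ 0.015 -0.573  0.819] pos [ 0.5893 -0.0847  0.1744]
0.7822120039131472
0.7822120039131472
0.7822120039131472
```

>>> play_rows(motion=[[[-0.0001, 0.0012, -0.0016, 0, 0, 0, 0.01], [-0.0001, 0.0023, -0.0031, 0, 0, 0, 0.01], [-0.0001, 0.0023, -0.0031, 0, 0, 0, 0.01], [-0.0001, 0.0023, -0.0031, 0, 0, 0, 0.01], [-0.0001, 0.0023, -0.0031, 0, 0, 0, 0.01], [-0.0001, 0.0023, -0.0031, 0, 0, 0, 0.01]]])

```text
time_s: 13.42
ee_pos: [0.5893, -0.0848, 0.1745]
ee_rot: [-0.031, 0.076, 0.951, 0.298]
ft_force: [0.0, -2.8, 0.8]
opening: 0.0251
```

```bash
python3 snap.py s11 scene;python3 snap.py t11 top; python3 - <<'E'
from mv import *
print(ctrl.observe()["ft_force"]@tgt("red",0,0)[2]);go("red",-.005)
a=cv2.imread("pics/s11.png")[190:240,280:330];b=cv2.imread("pics/t11.png")[160:210,305:355]
cv2.imwrite("pics/g11.png",cv2.resize(np.hstack([a,b]),None,fx=8,fy=8,interpolation=0))
E
```

```text
13.425 [ 0.5893 -0.0848  0.1745] [-0.0313  0.0759  0.9509  0.2985] [-0.598  0.409  0.2    1.749  0.484 -0.535] [ 0.03 -2.81  0.81] 0.025114311502302127
13.475 [ 0.5893 -0.0847  0.1745] [-0.0313  0.0759  0.9509  0.2985] [-0.598  0.409  0.2    1.749  0.484 -0.535] [ 1.52 -2.64  1.01] 0.025640036817359952
2.427976880601579
red shift [-0. -0. -0.] turn [0.07 0.02 0.03] n [ 0.015 -0.573  0.819] pos [ 0.5893 -0.0847  0.1744]
```

View pics/g11.png

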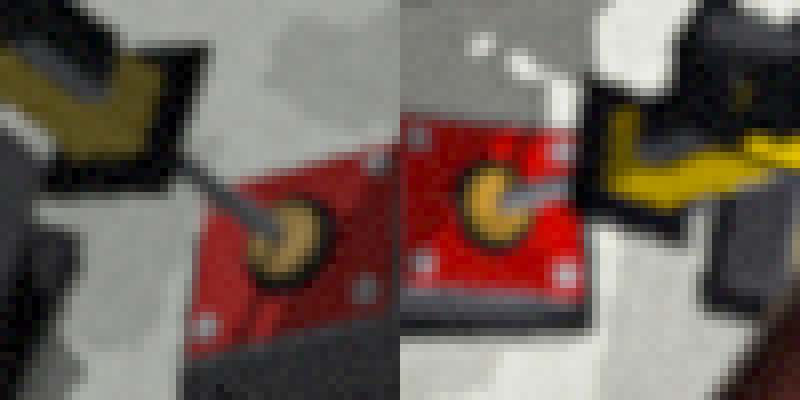

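>>> play_rows(motion=[[[0.0002, -0.006, 0.008, 0, 0, 0, 0.01], [0.0005, -0.018, 0.026, 0, 0, 0, 0.01], [0.0008, -0.029, 0.041, 0, 0, 0, 0.01], [0.0008, -0.029, 0.08, 0, 0, 0, 0.01], [0.0008, -0.05, 0.09, 0, 0, 0, 0.01]]])

```text
time_s: 14.15
ee_pos: [0.5904, -0.1343, 0.2677]
ee_rot: [-0.03, 0.075, 0.951, 0.298]
ft_force: [0.8, -0.2, -1.1]
opening: 0.0252
```

```bash
python3 snap.py w12; python3 - <<'E'
from mv import *
go("yellow",.04)
a=cv2.imread("pics/w12.png");crop(a,60,100,400,200,2,"pics/d12.png")
E
```

```text
14.15 [ 0.5904 -0.1343  0.2677] [-0.0304  0.0749  0.9511  0.298 ] [-0.66   0.48   0.457  1.962  0.459 -0.601] [ 0.77 -0.16 -1.13] 0.025238530445290026
yellow shift [-0.0277 -0.1098 -0.0557] turn [-0.51 -7.54 -2.34] n [-0.119 -0.561  0.819] pos [ 0.5625 -0.2472  0.2115]
```

View pics/d12.png

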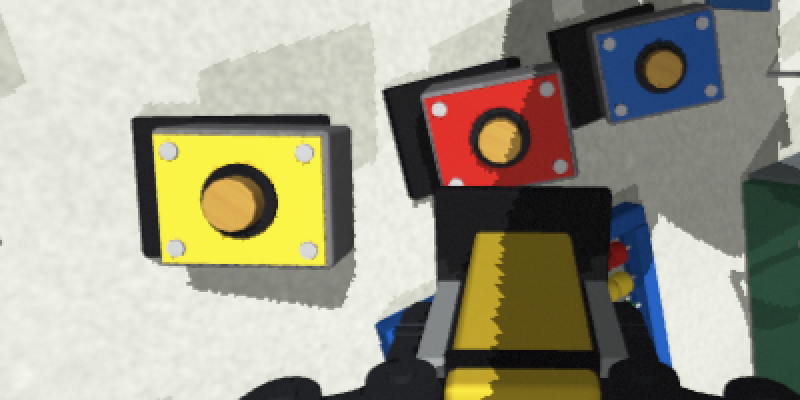

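>>> play_rows(motion=[[[-0.007, -0.04, 0, -0.1, -2, -0.6, 0.01], [-0.018, -0.08, -0.005, -0.3, -5, -1.5, 0.01], [-0.0277, -0.11, -0.03, -0.5, -7.5, -2.3, 0.01], [-0.0277, -0.11, -0.0557, -0.5, -7.5, -2.3, 0.01], [-0.0277, -0.11, -0.0557, -0.5, -7.5, -2.3, 0.01], [-0.0277, -0.11, -0.0557, -0.5, -7.5, -2.3, 0.01]]])

```text
time_s: 14.95
ee_pos: [0.5627, -0.2471, 0.2125]
ee_rot: [0.039, 0.075, 0.951, 0.298]
ft_force: [-0.8, -0.4, -0.8]
opening: 0.0253
```

```bash
python3 snap.py w13; python3 - <<'E'
from mv import *
import pickle
c,o=pickle.load(open("w12.pkl","rb"));print(onz(c,(174,202.5),.0775).round(4))
print(ctrl.observe()["ft_force"]@tgt("yellow",0,0)[2]);go("yellow",.04);go("yellow",.004);go("yellow",-.005)
a=cv2.imread("pics/w13.png");crop(a,240,100,200,110,3.5,"pics/d13.png")
E
```

```text
14.95 [ 0.5627 -0.2471  0.2125] [0.0386 0.0751 0.9507 0.2983] [-0.851  0.482  0.361  1.847  0.477 -0.791] [-0.76 -0.42 -0.82] 0.025303480663914857
[ 0.5796 -0.1561  0.0775]
-1.033015699398086
yellow shift [-0.0005 -0.     -0.0014] turn [ 0.03  0.01 -0.08] n [-0.119 -0.561  0.819] pos [ 0.5625 -0.2472  0.2115]
yellow shift [ 0.0038  0.0202 -0.0309] turn [ 0.03  0.01 -0.08] n [-0.119 -0.561  0.819] pos [ 0.5668 -0.227   0.182 ]
yellow shift [ 0.0049  0.0252 -0.0382] turn [ 0.03  0.01 -0.08] n [-0.119 -0.561  0.819] pos [ 0.5678 -0.2219  0.1746]
```

View pics/d13.png

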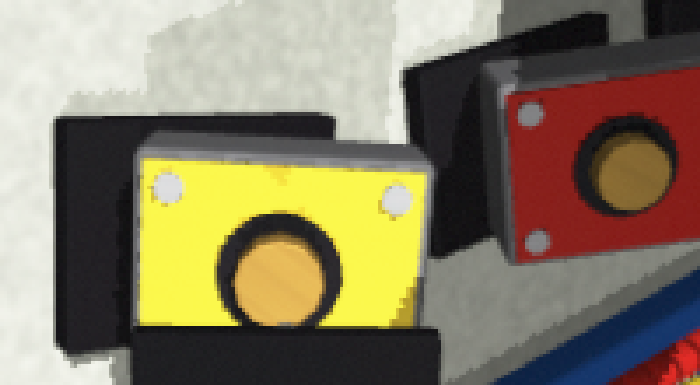

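>>> play_rows(motion=[[[0.002, 0.01, -0.016, 0, 0, 0, 0.01], [0.0035, 0.019, -0.029, 0, 0, 0, 0.01], [0.0042, 0.0222, -0.0338, 0, 0, 0, 0.01], [0.0049, 0.0252, -0.0382, 0, 0, 0, 0.01], [0.0049, 0.0252, -0.0382, 0, 0, 0, 0.01], [0.0049, 0.0252, -0.0382, 0, 0, 0, 0.01], [0.0049, 0.0252, -0.0382, 0, 0, 0, 0.01], [0.0049, 0.0252, -0.0382, 0, 0, 0, 0.01]]])

```text
time_s: 16.0
ee_pos: [0.568, -0.2222, 0.1749]
ee_rot: [0.039, 0.075, 0.951, 0.298]
ft_force: [0.4, -0.9, 2.0]
opening: 0.0251
```

```bash
python3 snap.py s14 scene; python3 - <<'E'
from mv import *
print(ctrl.observe()["ft_force"]@tgt("yellow",0,0)[2]);go("yellow",-.005)
a=cv2.imread("pics/s14.png")[185:235,230:280]
cv2.imwrite("pics/g14.png",cv2.resize(a,None,fx=8,fy=8,interpolation=0))
E
```

```text
16.0 [ 0.568  -0.2222  0.1749] [0.0391 0.075  0.9509 0.2978] [-0.819  0.449  0.251  1.754  0.489 -0.758] [ 0.44 -0.94  2.02] 0.025088253000427854
2.3510213300647815
yellow shift [-0.0001  0.0002 -0.0002] turn [ 0.04  0.03 -0.07] n [-0.119 -0.561  0.819] pos [ 0.5678 -0.2219  0.1746]
```

View pics/g14.png

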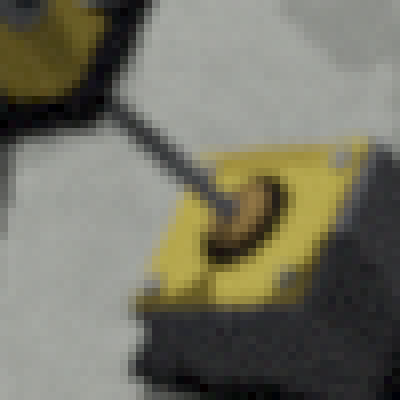

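>>> play_rows(motion=[[[-0.001, -0.006, 0.009, 0, 0, 0, 0.01], [-0.003, -0.017, 0.025, 0, 0, 0, 0.01], [-0.006, -0.028, 0.041, 0, 0, 0, 0.01], [-0.006, -0.028, 0.08, 0, 0, 0, 0.01], [-0.006, -0.028, 0.12, 0, 0, 0, 0.01], [-0.006, -0.028, 0.12, 0, 0, 0, 0.01]]])

```text
time_s: 16.8
ee_pos: [0.5624, -0.2512, 0.2983]
ee_rot: [0.041, 0.074, 0.951, 0.296]
ft_force: [1.2, 0.7, -1.2]
opening: 0.025
```

```bash
python3 - <<'E'
from mv import *
go("blue",.04)
E
```

```text
blue shift [ 0.0186  0.2697 -0.0876] turn [0.91 9.37 2.78] n [ 0.04  -0.572  0.819] pos [0.581  0.0185 0.2107]
```

>>> play_rows(motion=[[[0, 0.04, 0, 0, 1, 0.3, 0.01], [0.004, 0.09, 0, 0.2, 3, 0.9, 0.01], [0.008, 0.145, 0, 0.4, 5, 1.5, 0.01], [0.014, 0.2, 0, 0.7, 7, 2.1, 0.01], [0.0186, 0.25, 0, 0.9, 9.4, 2.8, 0.01], [0.0186, 0.2697, -0.03, 0.9, 9.4, 2.8, 0.01], [0.0186, 0.2697, -0.07, 0.9, 9.4, 2.8, 0.01], [0.0186, 0.2697, -0.0876, 0.9, 9.4, 2.8, 0.01], [0.0186, 0.2697, -0.0876, 0.9, 9.4, 2.8, 0.01], [0.0186, 0.2697, -0.0876, 0.9, 9.4, 2.8, 0.01]]])

```text
time_s: 18.05
ee_pos: [0.5815, 0.0179, 0.212]
ee_rot: [-0.044, 0.076, 0.951, 0.297]
ft_force: [0.1, 0.0, -0.4]
opening: 0.0252
```

```bash
python3 snap.py w15; python3 - <<'E'
from mv import *
print(ctrl.observe()["ft_force"]@tgt("blue",0,0)[2]);go("blue",.04);go("blue",.004);go("blue",-.005)
a=cv2.imread("pics/w15.png");crop(a,240,100,200,110,3.5,"pics/d15.png")
E
```

```text
18.05 [0.5815 0.0179 0.212 ] [-0.0442  0.0757  0.9508  0.2971] [-0.454  0.274  0.11   1.742  0.52  -0.385] [ 0.06  0.04 -0.41] 0.02524528346609549
-0.664712824047753
blue shift [-0.0006  0.0006 -0.0015] turn [0.05 0.07 0.02] n [ 0.04  -0.572  0.819] pos [0.581  0.0185 0.2107]
blue shift [-0.002   0.0212 -0.031 ] turn [0.05 0.07 0.02] n [ 0.04  -0.572  0.819] pos [0.5796 0.0391 0.1812]
blue shift [-0.0024  0.0264 -0.0383] turn [0.05 0.07 0.02] n [ 0.04  -0.572  0.819] pos [0.5792 0.0442 0.1739]
```

View pics/d15.png

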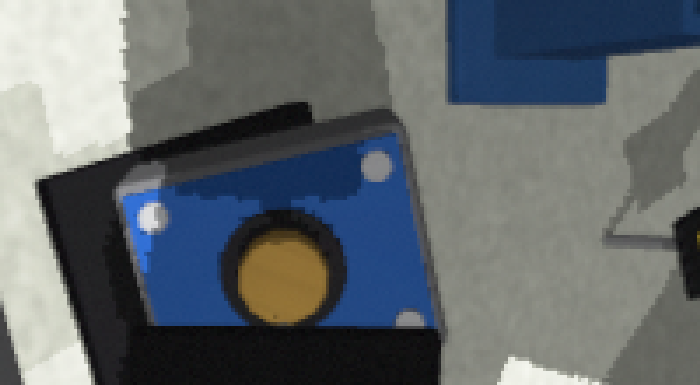

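>>> play_rows(motion=[[[-0.0012, 0.01, -0.016, 0, 0.1, 0, 0.01], [-0.002, 0.02, -0.029, 0, 0.1, 0, 0.01], [-0.0022, 0.0235, -0.0343, 0, 0.1, 0, 0.01], [-0.0024, 0.0264, -0.0383, 0, 0.1, 0, 0.01], [-0.0024, 0.0264, -0.0383, 0, 0.1, 0, 0.01], [-0.0024, 0.0264, -0.0383, 0, 0.1, 0, 0.01], [-0.0024, 0.0264, -0.0383, 0, 0.1, 0, 0.01], [-0.0024, 0.0264, -0.0383, 0, 0.1, 0, 0.01]]])

```text
time_s: 19.1
ee_pos: [0.5793, 0.0441, 0.1741]
ee_rot: [-0.045, 0.076, 0.951, 0.297]
ft_force: [-1.6, -0.3, 2.3]
opening: 0.0254
```

```bash
python3 snap.py s16 scene; python3 - <<'E'
from mv import *
print(ctrl.observe()["ft_force"]@tgt("blue",0,0)[2]);go("blue",-.005)
a=cv2.imread("pics/s16.png")[190:240,335:385]
cv2.imwrite("pics/g16.png",cv2.resize(a,None,fx=8,fy=8,interpolation=0))
E
```

```text
19.1 [0.5793 0.0441 0.1741] [-0.0447  0.0759  0.9508  0.2969] [-0.415  0.255  0.021  1.651  0.532 -0.342] [-1.59 -0.29  2.27] 0.025368291029577102
2.4869298318302344
blue shift [-0.0001  0.0001 -0.0002] turn [ 0.05 -0.01  0.03] n [ 0.04  -0.572  0.819] pos [0.5792 0.0442 0.1739]
```

View pics/g16.png

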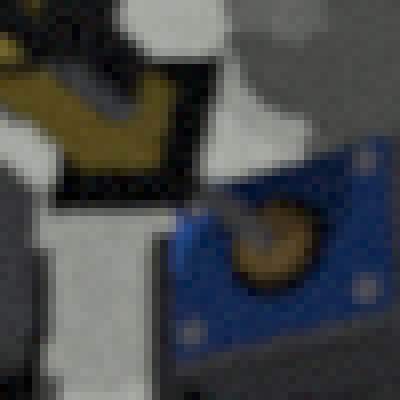

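>>> play_rows(motion=[[[0.0003, -0.006, 0.008, 0, 0, 0, 0.01], [0.001, -0.017, 0.025, 0, 0, 0, 0.01], [0.002, -0.0286, 0.041, 0, 0, 0, 0.01], [0, -0.0286, 0.09, 0, 0, 0, 0.01], [-0.02, -0.02, 0.135, 0, 0, 0, 0.01], [-0.03, 0.0, 0.14, -7, -0.5, 0, 0.01], [-0.04, 0.04, 0.14, -14, -1, 0, 0.01], [-0.05, 0.09, 0.14, -21, -1.5, 0, 0.01], [-0.06, 0.14, 0.14, -28, -2, 0, 0.01], [-0.0655, 0.19, 0.14, -35, -2.4, 0, 0.01], [-0.0655, 0.23, 0.14, -35, -2.4, 0, 0.01], [-0.0655, 0.2458, 0.14, -35, -2.4, 0, 0.01], [-0.0655, 0.2458, 0.14, -35, -2.4, 0, 0.01], [-0.0655, 0.2458, 0.14, -35, -2.4, 0, 0.01]]])

```text
time_s: 20.9
ee_pos: [0.5143, 0.2885, 0.3141]
ee_rot: [-0.0, 0.081, 0.997, -0.001]
ft_force: [0.3, -0.3, -1.3]
opening: 0.0254
```

```bash
python3 snap.py w17;python3 snap.py s17 scene; python3 - <<'E'
from mv import *
o=ctrl.observe();q0=R.from_quat(np.roll(o["ee_rot"],-1))
base=R.from_euler("z",80.7-90,degrees=True)*R.from_rotvec([0,np.pi,0])
print((base*q0.inv()).as_rotvec(degrees=True).round(2),np.array([.5138,.2899,.1394])-o["ee_pos"])
a=cv2.imread("pics/s17.png");crop(a,380,90,110,150,4,"pics/d17.png")
E
```

```text
20.9 [0.5143 0.2885 0.3141] [-2.000e-04  8.050e-02  9.968e-01 -1.400e-03] [ 0.291  0.1    0.21   1.682 -0.002  0.452] [ 0.3  -0.28 -1.31] 0.025405946471373234
20.95 [0.5143 0.2884 0.3142] [-2.000e-04  8.070e-02  9.967e-01 -1.300e-03] [ 0.291  0.1    0.21   1.682 -0.002  0.452] [-0.05 -0.59 -1.26] 0.025525206695762446
[ 0.14 -0.03 -0.04] [-0.0004784   0.00143643 -0.17478249]
```

View pics/d17.png

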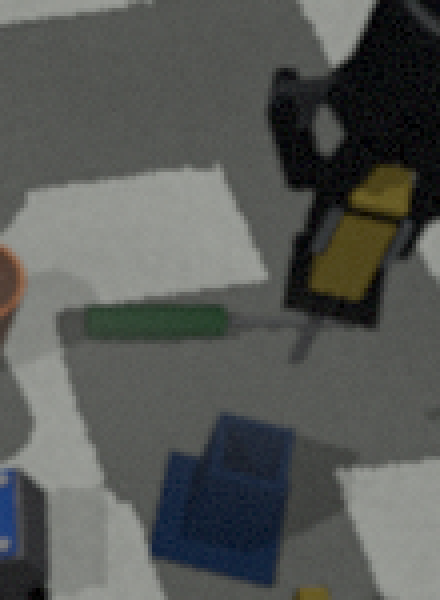

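View pics/w17.png

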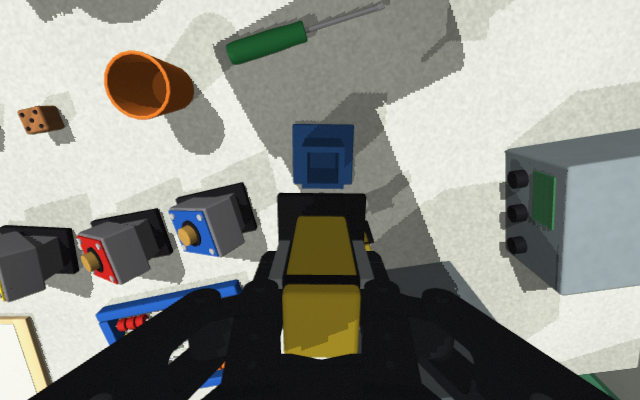

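```bash
python3 - <<'E'
from mv import *
import pickle
c,o=pickle.load(open("w17.pkl","rb"));a=cv2.imread("pics/w17.png");crop(a,285,115,80,80,7,"pics/e17.png")
for p in [(323,167),(308,151),(339,151),(308,183),(338,183)]:print(onz(c,p,.09).round(4))
E
```

```text
[0.5116 0.2905 0.09  ]
[0.492  0.2775 0.09  ]
[0.4973 0.31   0.09  ]
[0.5266 0.2715 0.09  ]
[0.5318 0.3038 0.09  ]
```

View pics/e17.png

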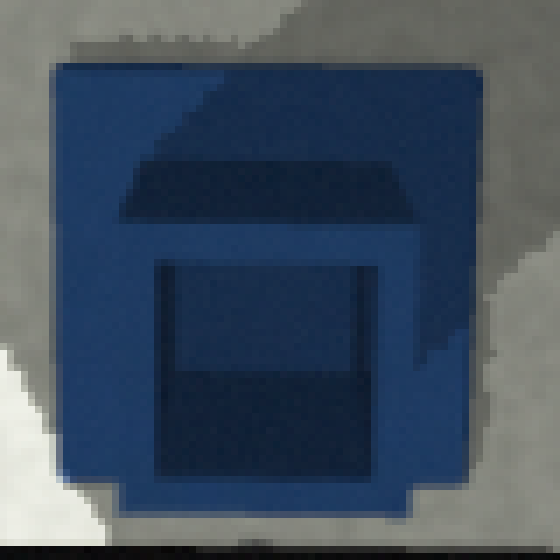

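>>> play_rows(motion=[[[-0.0005, 0.0014, -0.04, 0.1, 0, 0, 0.01], [-0.0005, 0.0014, -0.08, 0.1, 0, 0, 0.01], [-0.0005, 0.0014, -0.08, 0.1, 0, 0, 0.01], [-0.0005, 0.0014, -0.08, 0.1, 0, 0, 0.01]]])

```text
time_s: 21.5
ee_pos: [0.5144, 0.2894, 0.2361]
ee_rot: [0.001, 0.081, 0.997, -0.0]
ft_force: [-0.2, 0.1, -0.5]
opening: 0.0255
```

>>> play_rows(motion=[[[-0.0005, 0.0007, -0.03, 0, 0, 0, 0.01], [-0.0005, 0.0007, -0.06, 0, 0, 0, 0.01], [-0.0005, 0.0007, -0.08, 0, 0, 0, 0.01], [-0.0005, 0.0007, -0.09, 0, 0, 0, 0.01], [-0.0005, 0.0007, -0.0952, 0, 0, 0, 0.01], [-0.0005, 0.0007, -0.0957, 0, 0, 0, 0.01], [-0.0005, 0.0007, -0.0957, 0, 0, 0, 0.01]]])

```text
time_s: 22.38
ee_pos: [0.5144, 0.2903, 0.1413]
ee_rot: [0.001, 0.081, 0.997, 0.0]
ft_force: [-0.7, -0.8, -0.7]
opening: 0.0251
```

```bash
python3 snap.py s18 scene; python3 - <<'E'
from h import *
a=cv2.imread("pics/s18.png");crop(a,405,165,80,75,7,"pics/d18.png")
E
```

```text
22.375 [0.5144 0.2903 0.1413] [1.200e-03 8.110e-02 9.967e-01 1.000e-04] [ 2.930e-01  8.100e-02 -1.250e-01  1.363e+00 -1.000e-03  4.550e-01] [-0.72 -0.8  -0.72] 0.025123171028096147
```

View pics/d18.png

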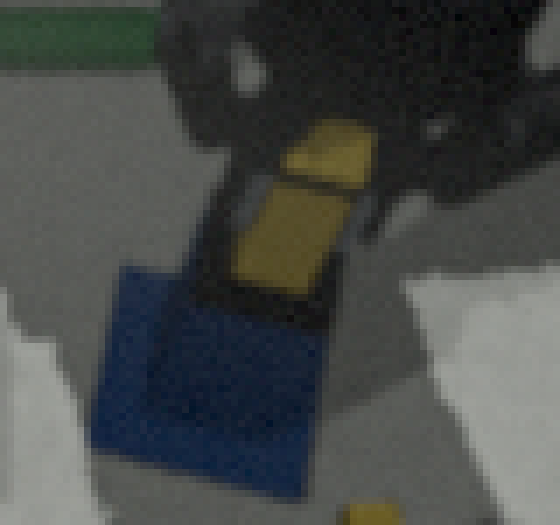

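>>> play_rows(motion=[[[-0.0005, 0, -0.001, 0, 0, 0, 0.01], [-0.0005, 0, -0.0015, 0, 0, 0, 0.01], [-0.0005, 0, -0.0018, 0, 0, 0, 0.01], [-0.0005, 0, -0.0018, 0, 0, 0, 0.01]]])

```text
time_s: 22.92
ee_pos: [0.5138, 0.2903, 0.1395]
ee_rot: [0.001, 0.081, 0.997, 0.0]
ft_force: [-1.0, -0.7, -0.5]
opening: 0.0255
```

>>> play_rows(motion=[[[0, 0, -0.0005, 0, 0, 0, 0.03], [0, 0, -0.0005, 0, 0, 0, 0.035], [0, 0, -0.0005, 0, 0, 0, 0.045], [0, 0, -0.0005, 0, 0, 0, 0.06], [0, 0, -0.0005, 0, 0, 0, 0.085], [0, 0, 0, 0, 0, 0, 0.085], [0, 0, 0, 0, 0, 0, 0.085], [0, 0, 0, 0, 0, 0, 0.085]]])

```text
time_s: 23.92
ee_pos: [0.5139, 0.2903, 0.1395]
ee_rot: [0.001, 0.081, 0.997, 0.0]
ft_force: [-0.3, -0.4, -0.7]
opening: 0.0849
```

```bash
python3 snap.py w19
```

```text
23.925 [0.5139 0.2903 0.1395] [1.200e-03 8.110e-02 9.967e-01 2.000e-04] [ 2.930e-01  8.000e-02 -1.290e-01  1.359e+00 -1.000e-03  4.560e-01] [-0.27 -0.37 -0.7 ] 0.08490574971413783
```

View pics/w19.png

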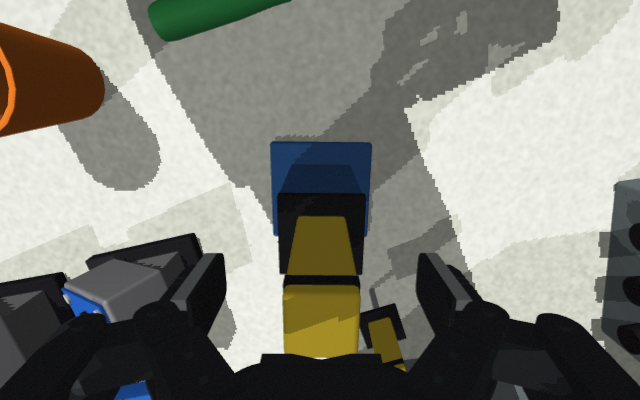

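Released, and the probe stands upright and square. I'll lift straight up, clear the area, and do a final check.

>>> play_rows(motion=[[[0, 0, 0.02, 0, 0, 0, 0.085], [0, 0, 0.06, 0, 0, 0, 0.085], [0, 0, 0.11, 0, 0, 0, 0.085], [0, 0, 0.16, 0, 0, 0, 0.085], [0, 0, 0.2, 0, 0, 0, 0.085], [0, 0, 0.2, 0, 0, 0, 0.085], [0, 0, 0.2, 0, 0, 0, 0.085]]])

```text
time_s: 24.85
ee_pos: [0.5138, 0.2903, 0.3398]
ee_rot: [0.001, 0.081, 0.997, 0.0]
ft_force: [0.0, 0.6, 0.7]
opening: 0.085
```

```bash
python3 snap.py w20; python3 snap.py s20 scene; python3 - <<'E'
from h import *
import pickle
c,o=pickle.load(open("w20.pkl","rb"));im=cv2.imread("pics/w20.png");hsv=cv2.cvtColor(im,cv2.COLOR_BGR2HSV)
m=cv2.inRange(hsv,(18,100,130),(35,255,255));m[:,:295]=0;m[:,345:]=0;m[:140]=0;m[215:]=0
k,_=cv2.findContours(m,0,1);k=max(k,key=cv2.contourArea);Rr=cv2.minAreaRect(k);print(Rr,onz(c,Rr[0],.171))
s0=cv2.imread("pics/scene0.png");s=cv2.imread("pics/s20.png")
A=cv2.resize(im[115:215,280:370],None,fx=4,fy=4,interpolation=0);B=cv2.resize(s[160:260,405:495],None,fx=4,fy=4,interpolation=0)
cv2.imwrite("pics/d20.png",np.hstack([A,B]))
E
```

```text
24.85 [0.5138 0.2903 0.3398] [1.400e-03 8.110e-02 9.967e-01 2.000e-04] [ 2.930e-01  1.130e-01  2.710e-01  1.726e+00 -1.000e-03  4.560e-01] [0.05 0.58 0.65] 0.0849622639258193
24.9 [0.5136 0.2902 0.3389] [ 7.000e-04  8.110e-02  9.967e-01 -0.000e+00] [ 2.930e-01  1.140e-01  2.700e-01  1.726e+00 -1.000e-03  4.550e-01] [-0.17 -0.24 -0.64] 0.0848402399983406
((320.5, 180.5), (25.0, 27.0), 90.0) [0.51242431 0.29019605 0.171     ]
```

View pics/d20.png

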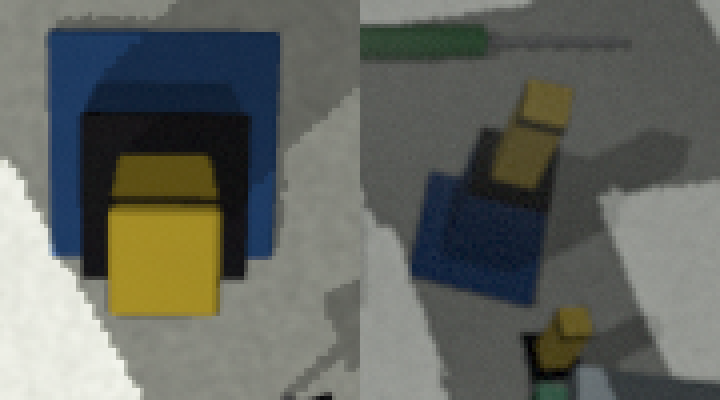

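View pics/s20.png

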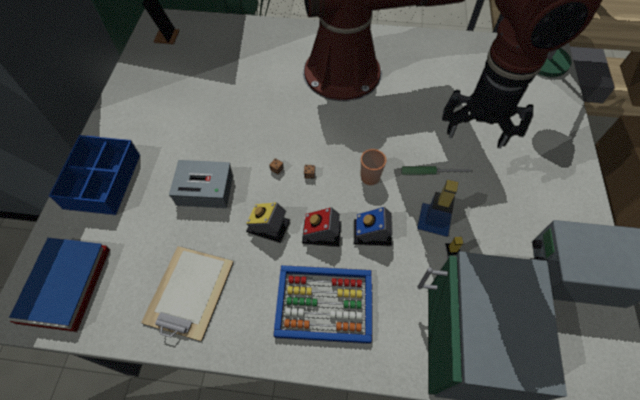

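The probe is upright in its stand at about (450,187), the switch sits at the far end at about (207,177), and the contacts and bystanders look as they did at the start. I'm handing in.

```bash
python3 - <<'E'
from rig import ctrl
print(ctrl.hand_in(),ctrl.observe()["time_s"])
E
```

```text
the job is handed in; nothing more can be done
the job is handed in; nothing more can be done
```

The job was done in the order asked and handed in at about 25 s of the 72 s allowed. No verdict was reported.

- **Switch:** I took the larger yellow probe from the blue stand and slid the red switch to the +y end of the slot. It hit the end stop at about 7.6 N, and later pictures show it still there.
- **Contacts:** I pressed red, then yellow, then blue, at the measured face angles (35 degrees). Each took about 3.1–3.4 N, which suggests roughly 5–6 mm of travel, for about half a second. The scene pictures show the tip on each disc.
- **Probe return:** It stands upright with its collar on the rim. Its measured position is (0.512, 0.290), within about 1 mm of where it started.
- **Other things:** The fixed and loose objects look unmoved in the last scene picture. I checked this by eye, without measuring each one.

**Disagreements:** The scene camera read y about 2–5 mm higher than the wrist camera, so I used the wrist camera's positions. On the red approach, the scene and top views put the tip a few millimetres apart. That was within the disc's radius, and the press force rose as expected.

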